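# Hang the mallet back on its peg under the rack shelf

## Task

Take the small nylon-faced mallet out of the grey tool bin and stand it down on the bench, then take it again lower down its handle, because the wire shelf over the pegs leaves no room for a hand at the handle's end. Hang it by the hole in its handle on the rack's empty peg, the one with the blue mallet outline, well onto the peg and hanging straight down, and let go. Do not disturb the other tools on the rack or the pieces standing on the bench.

Things in the scene. Friction and masses are not known exactly. Their poses are not given: they have to be found in the camera images.
- mallet: Small mallet, 190 mm tall, about 0.3 kg, standing head down in the bin. Origin: centre of the head's flat underside; z up the handle, x along the hole's axis. Head 46 (x) by 80 (y) by 44 (z) mm, brown wood, yellow y ends. Pale wooden handle on the z axis, 16 (x) by 22 (y) mm, z = 44 to 160; then to z = 190 a flat end 16 (x) by 34 (y) mm with the hole. Both x sides alike.
- mallet_eye (a point): Centre of the round 14 mm through-hole in the mallet's handle end, 175 mm above the mallet's origin on its z axis. The handle's end is 15 mm higher.
- bin: Fixed grey open tool bin, 240 (x) by 130 (y) mm, rim 160 mm high, walls and floor 5 mm; origin: centre of its underside. A full-height wall across its middle makes two wells of about 112 (x) by 120 (y) mm, centred at x = -60 and +60 mm. Either one holds the mallet, whose handle stands only about 35 mm above the rim.
- files: Three files standing handle up in the other well of the bin (fixed); they reach up to 197 mm above the bench, within 40 mm of this origin, which is the middle of the group, 5 mm above the bench.
- rack: Fixed plywood bench rack, front along its -x; origin under its foot. Foot x -70 to +60, 380 (y), 14 high mm; back board from x = +30, 314 high. Three 8 mm steel pegs at y = -100, 0, +100, root 225 mm high; two carry tools. Over them a wire shelf of rods along y, 380 wide, out to x = -63 (28 mm past the tips), underside 265 mm high; its brackets at y = +-175 reach down to 259 mm.
- outline: The empty peg's place on the rack: a flat blue painted outline of a mallet on the back board behind that peg (look only). Axes as the rack's: x points into the board, y along the rack, z up. Its origin is at bench level, 30 mm in front of the board, straight below the middle of the peg.
- peg_tip (a point): Outer end of the empty peg, on its axis (round end; x = -35, y = 0, z = 230 mm in the outline's frame).
- peg_root (a point): Where the empty peg's axis meets the board (x = +30, y = 0, z = 225 mm in the outline's frame). The peg is straight, 8 mm thick, 65 mm long, rising 5 degrees from root to tip. A hung tool rests with the top of its hole on the peg: the mallet's eye ends about 3 mm below the peg's axis.
- drawplate: Dark steel wire drawplate with rows of small holes, 26 (y) by 6 (x) by 175 (z) mm, hanging loose from another peg of the rack by its end hole; origin at the centre of its lower end. Leave alone.
- emery_stick: Wooden emery stick with a grey wrapped lower part, 26 (y) by 10 (x) by 185 (z) mm, hanging loose from another peg; origin at the centre of its lower end. Leave alone.
- mat: Black rubber bench mat 160 by 160 by 3 mm, fixed, origin at the centre of its underside; kept clear, with room to stand the mallet down.
- teapot: Finished copper teapot with brass handle, about 134 mm high, body 104 mm across, spout along +y to 90 mm and handle along -y to 82 mm from the axis; loose; origin at the centre of its foot. Leave alone.
- tin_a: Low round aluminium display tin, 60 mm across, 20 mm high, with a piece of jewellery on it; loose; origin at the centre of its underside. Leave alone.
- tin_b: A second tin like tin_a. Leave alone.
- bench_block: Steel bench block 65 by 65 by 20 mm, loose, origin at the centre of its underside. Leave alone.
Things that resemble listed ones, but are neither listed nor needed, are in the scene too. Leave any purple look-alike of the mallet alone.

How it is judged (in metres and radians):
On the way, in this order (a step that is already met when the one before it is completed fails the run):
1. the mallet is lifted clear out of the tool bin (height (world z) of mallet above 0.162 m), for 0.05 s.
2. the mallet stands on the bench outside the bin, let go (height (world z) of mallet below 0.03 m and angle between mallet's own z axis and vertical below 0.15 rad and (x of mallet in the frame of bin above 0.13 m or x of mallet in the frame of bin below -0.13 m or y of mallet in the frame of bin above 0.075 m or y of mallet in the frame of bin below -0.075 m) and contact force between the fingers and mallet below 0.2 N and linear speed of mallet below 0.03 m/s), for 0.2 s.
3. the mallet's eye is on the empty peg, at least 10 mm past the tip (x of mallet_eye in the frame of outline between -0.025 and 0.028 m and y of mallet_eye in the frame of outline between -0.008 and 0.008 m and z of mallet_eye in the frame of outline between 0.215 and 0.238 m), for 0.1 s.
At the end, for the whole second after the job is handed in: The mallet hangs by its eye on the empty peg, at rest: eye at least 10 mm past the tip, within 8 mm sideways and 12 mm in height of the peg, within 0.2 rad of vertical, borne by the rack. Bench pieces within 20 mm and the two hanging tools within 40 mm of where they were (all of step 3 and angle between mallet's own z axis and vertical below 0.2 rad and linear speed of mallet below 0.05 m/s and angular speed of mallet below 0.4 rad/s and contact force between mallet and rack above 0.5 N and distance of each of teapot, tin_a, tin_b, bench_block from where it was at the start of the episode below 0.02 m and distance of each of drawplate, emery_stick from where it was at the start of the episode below 0.04 m); the robot touches nothing.
It fails at once if a piece standing on the bench (teapot, tin or bench block) is shifted more than 30 mm (distance of any of teapot, tin_a, tin_b, bench_block from where it was at the start of the episode above 0.03 m).
It fails at once if a tool hanging on the rack is knocked more than 50 mm from its place (distance of any of drawplate, emery_stick from where it was at the start of the episode above 0.05 m).
It also fails if it takes over 61 s, if anything falls off the work surface, if the arm or the gripper's body presses on something with over 40 N, if the wrist force passes 120 N, or if a joint passes its speed limit or range.

## Robot

A 6-joint arm with a two-finger parallel gripper is mounted at the origin on the work surface. World frame = base frame: x ahead of the robot, y to its left, z up, the work surface at z = 0. Lengths are in mm, angles in degrees, forces in N, time in s.
With the tool pointing down it reaches from about 300 to 850 mm from the base axis. Payload 4.2 kg.
Tool frame: the origin (TCP) lies at the very end of the fingers, on their centre line; the grasp point (between the pads) lies 19 mm behind it; z points along the fingers, y is the line along which they close (so a half turn about z gives the same grasp; the last joint's range is limited). The gripper opens to 91 mm and grips with 3 to 60 N. Pads are 32 mm wide; open, the fingers measure 118 mm over their backs; the gripper's body (76 mm by 178 mm) begins 60 mm behind the grasp point.
Start: joints at [70.703, 18.312, 89.639, -0, 72.044, -1.146], TCP at [179.131, 546.402, 213.976] pointing down, gripper open.
Joint ranges: [-177.97, 177.97], [-48.28, 115.42], [12.27, 149.76], [-77.06, 257.06], [2.81, 150.46], [-146.56, 146.56]. Speed limits (degrees/s): [147.25, 147.25, 180, 180, 180, 180].

## Interface

Orientations are given as [roll, pitch, yaw] about the fixed x, y, z axes, in that order (R = Rz(yaw) Ry(pitch) Rx(roll)).
In Python, from workcell import env, grab_frame gives the robot as it stands. The module is installed in compiled form; this text tells all that it offers.
- The arm moves only by the tool move_arm, never from a script. Its argument "plan" is a list of rows, each an object of numbers: "tx", "ty", "tz": the shift along the tool's x, y, z in cm; "wx", "wy", "wz": the turn, a rotation vector about the tool's x, y, z in rad. In form: [{"tx": .., "ty": .., "tz": .., "wx": .., "wy": .., "wz": ..}, ...]. A call has 1 to 12 rows; each row shifts and turns the commanded pose from where the row before left it, along the tool's axes as they then stand; what a row does not reach is not made up. A row lasts 1/12 s, in which the tool goes at most 41.7 mm and 7.16 degrees, less where a joint would pass 70% of its speed; a pose out of reach is approached as far as the arm can. A call is refused whole if a number of a shift passes 4.17 or a number of a turn 0.125, either way. A call with a gripper value outside its range is refused whole. "gripper" is the finger opening in cm, from 0 to 9.12, set as the call begins (left out, the last holds). The fingers move at their own pace and stop on an object; "force" is the grip in N (left out, the last holds). Time passes only in rows, so rows that do not move let the fingers close. It gives the time, the measured TCP pose, the force, the opening and the grip force at its end, in the units of the state.
- env.state(): the state, without advancing time (a new reading comes with each control period).
- grab_frame(name): name is "scene" or "top" or "wrist"; returns a dict with "color" (480x640x3 uint8, red, green, blue), "vfov" (degrees; the focal length in pixels is half the picture's height over the tangent of half this angle, whatever the lens; pixels are square), "cx", "cy" (the principal point, pixels), "view" (4x4, takes a point from world to camera coordinates). Camera axes: x right, y up, looking along -z (the intrinsics and any distortion apply to the point x, -y, -z); pixel columns grow to the right and rows downward; lengths in mm; the calibration is good to about 2 mm. A picture is of the moment at which its call begins. There is no depth.
- env.job_done(): hands the job in; it is judged then, once.
The state is a dict: "time_s": time; "qpos": joint angles; "qvel": joint speeds; "effort": joint torques, N m; "ee_pos": TCP position; "ee_rot": TCP orientation; "force": force on the tool from outside, world axes, zero at the start; "torque": the same for the moment, N m; "gripper_width": finger opening in mm; "gripper_force": force on a finger pad.
Only numpy, scipy, OpenCV 4.12 (cv2) and the standard library are available. Lean on these libraries where they do the work, as an engineer would, in place of code of your own. Each camera call takes 0.05 s, during which the arm holds its last target. There are 200 camera calls.

## Working session

There is one attempt and no reset: what is moved stays moved. The work goes in short steps, Python scripts to look and compute and a tool call to move; the robot and the scene stay as the last step left them, time stands still between calls to the robot, and variables do not carry over. Pictures are saved under pics/ and viewed, at most 10 in all, crops included, and the job is handed in when it is done.

Besides the shell and the picture viewer there is one more tool, called after "Call:" as name(argument=value, ...) on one line, values as JSON. move_arm: Moves the arm, as the interface text tells. Its arguments: {"type":"object","properties":{"plan":{"type":"array","items":{"type":"object","properties":{"tx":{"type":"number"},"ty":{"type":"number"},"tz":{"type":"number"},"wx":{"type":"number"},"wy":{"type":"number"},"wz":{"type":"number"}}}},"gripper":{"type":"number"},"force":{"type":"number"}},"required":["plan"]}

```bash
mkdir -p pics; python3 - <<'E'
from workcell import env, grab_frame
import cv2,pickle,numpy as np
for n in ("scene","top","wrist"):
    f=grab_frame(n); pickle.dump(f,open(f"{n}0.pkl","wb")); cv2.imwrite(f"pics/{n}0.png",f["color"][:,:,::-1])
    print(n,{k:(np.round(v,3).tolist()) for k,v in f.items() if k!="color"})
print(env.state())
E
```

```text
scene {'vfov': 42.587, 'cx': 315.589, 'cy': 242.805, 'view': [[-0.731, 0.683, 0.007, 372.34], [-0.506, -0.548, 0.666, 216.99], [0.458, 0.483, 0.746, -1836.86], [0.0, 0.0, 0.0, 1.0]]}
top {'vfov': 46.229, 'cx': 321.756, 'cy': 247.386, 'view': [[0.02, -1.0, -0.022, 66.244], [0.993, 0.017, 0.12, -580.911], [-0.12, -0.024, 0.993, -1359.916], [0.0, 0.0, 0.0, 1.0]]}
wrist {'vfov': 63.632, 'cx': 319.624, 'cy': 238.709, 'view': [[0.312, 0.95, -0.001, -574.177], [-0.92, 0.301, -0.25, 29.252], [-0.237, 0.079, 0.968, -388.959], [0.0, 0.0, 0.0, 1.0]]}
{'time_s': 0.15, 'qpos': array([ 7.07026185e+01,  1.83437817e+01,  8.96903335e+01, -1.55412128e-04,
        7.20447915e+01, -1.14619905e+00]), 'qvel': array([ 0.06514005, -0.14434864, -0.25329983,  0.07618841,  0.03524048,
        0.04062966]), 'effort': array([ 1.08425855e-03, -4.12774765e+01, -2.32154882e+01,  7.28853210e-02,
        4.34723950e-02, -7.80776463e-05]), 'ee_pos': array([179.00268141, 546.02248705, 213.30797367]), 'ee_rot': array([-1.79921106e+02, -1.43067204e-03,  1.61848865e+02]), 'force': array([ 0.12999642, -0.4648974 , -0.82818818]), 'torque': array([-0.01733448,  0.02322716,  0.03869532]), 'gripper_force': 0.0, 'gripper_width': 91.35033089967409}
```

View pics/scene0.png

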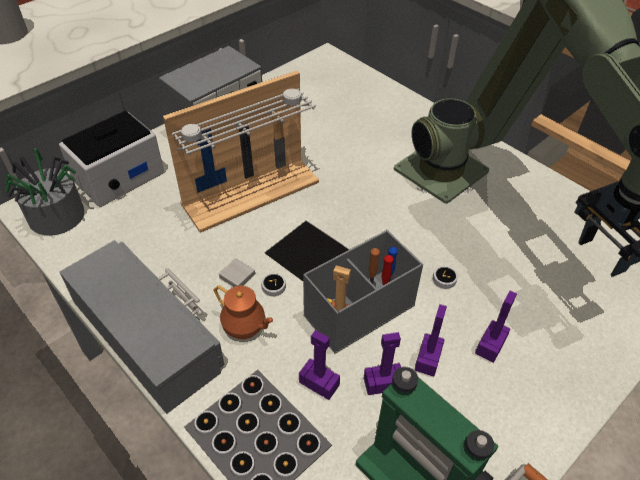

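View pics/top0.png

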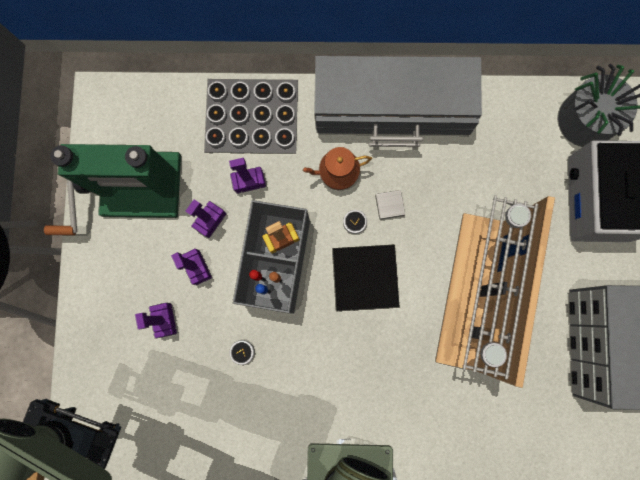

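The mallet (brown head, yellow ends, pale handle) is in the bin's upper well, at top (280,235) and scene (341,290). The four purple look-alikes are at top (245,178), (205,217), (192,266) and (157,320), and they are not it. The blue outline is at scene (208,165), the board's leftmost peg, or top (512,245). I'll confirm with enlarged crops.

```bash
cat > h.py <<'E'
import numpy as np,cv2,pickle
def K(f):
    F=240/np.tan(np.radians(f["vfov"]/2)); return F
def proj(f,P):
    P=np.atleast_2d(P); V=np.array(f["view"]); c=P@V[:3,:3].T+V[:3,3]; F=K(f)
    return np.c_[f["cx"]+F*c[:,0]/-c[:,2], f["cy"]-F*c[:,1]/-c[:,2]]
def ray(f,uv):
    V=np.array(f["view"]);F=K(f);R=V[:3,:3]
    d=R.T@np.array([(uv[0]-f["cx"])/F,-(uv[1]-f["cy"])/F,-1]); return -R.T@V[:3,3], d/np.linalg.norm(d)
def onz(f,uv,z):
    o,d=ray(f,uv); return o+d*(z-o[2])/d[2]
def tri(pairs):
    A=np.zeros((3,3));b=np.zeros(3)
    for f,uv in pairs:
        o,d=ray(f,uv);M=np.eye(3)-np.outer(d,d);A+=M;b+=M@o
    p=np.linalg.solve(A,b); return p,[np.linalg.norm(np.cross(p-ray(f,uv)[0],ray(f,uv)[1])) for f,uv in pairs]
def load(n): return pickle.load(open(n+".pkl","rb"))
def crop(f,x,y,w,h,s,name):
    im=cv2.resize(f["color"][y:y+h,x:x+w],None,fx=s,fy=s,interpolation=cv2.INTER_CUBIC)[:,:,::-1].copy()
    for u in range(-(-x//20)*20,x+w,20): cv2.line(im,((u-x)*s,0),((u-x)*s,6),(0,0,255),1); cv2.putText(im,str(u),((u-x)*s,16),0,.35,(0,0,255))
    for v in range(-(-y//20)*20,y+h,20): cv2.line(im,(0,(v-y)*s),(6,(v-y)*s),(0,0,255),1); cv2.putText(im,str(v),(8,(v-y)*s+4),0,.35,(0,0,255))
    if name: cv2.imwrite("pics/"+name,im)
    return im
E
python3 - <<'E'
from h import *
t,s=load("top0"),load("scene0")
a=crop(t,230,195,80,120,5,None); b=crop(s,300,230,80,120,5,None)
cv2.imwrite("pics/bin.png",np.hstack([a,b]))
a=crop(t,435,190,120,200,3,None); b=crop(s,160,70,130,200,3,None)
cv2.imwrite("pics/rack.png",np.hstack([a,b]))
E
```

```text
(no output)
```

View pics/bin.png

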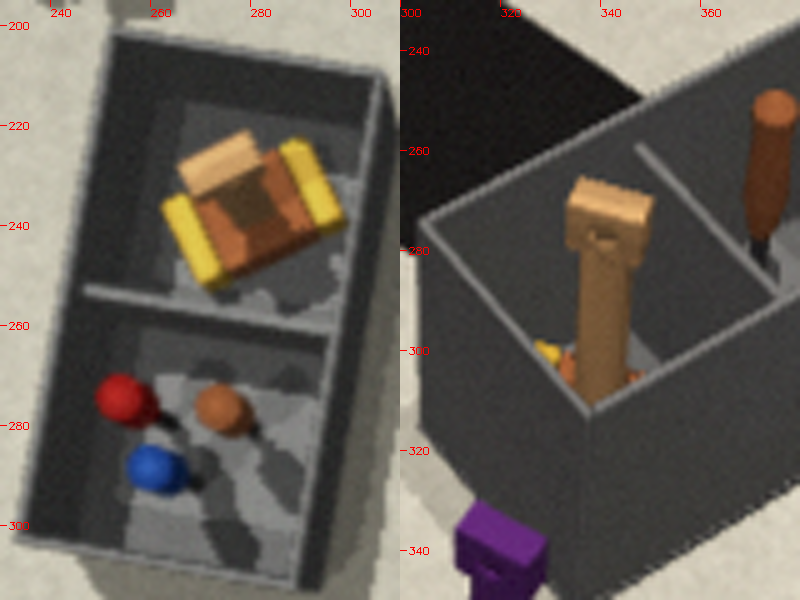

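View pics/rack.png

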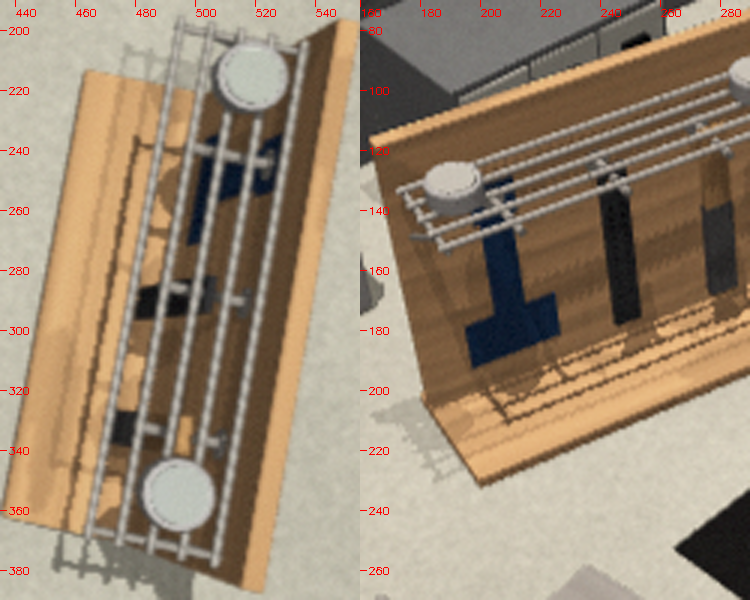

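The crops confirm it: the mallet is in the upper well, with its handle top at top px about (265.6,228), (279.6,221), (283,227), (268.4,234.4). The files are in the other well. The blue outline is at the rack's +y end, and the drawplate and emery stick hang on the other two pegs. Next I'll work out positions.

```bash
python3 - <<'E'
from h import *
from scipy.optimize import least_squares
t,s=load("top0"),load("scene0")
c=np.array([[265.6,228],[279.6,221],[283,227],[268.4,234.4]])
P=np.array([onz(t,p,195) for p in c]); print("handle top",P.round(1).tolist(),P.mean(0).round(1))
e=(P[1]-P[0]+P[2]-P[3]);print("y-axis yaw",np.degrees(np.arctan2(e[1],e[0])),np.linalg.norm(P[1]-P[0]),np.linalg.norm(P[3]-P[0]))
# yellow
hsv=cv2.cvtColor(t["color"],cv2.COLOR_RGB2HSV); m=cv2.inRange(hsv,(20,140,90),(35,255,255)); m[:,:240]=0;m[:,310:]=0;m[:200]=0;m[265:]=0
n,l,st,ce=cv2.connectedComponentsWithStats(m)
q=[onz(t,ce[i],45) for i in range(1,n) if st[i,4]>30]; print("yellow",np.round(q,1).tolist())
if len(q)==2: d=q[0]-q[1];print(np.degrees(np.arctan2(d[1],d[0])),np.linalg.norm(d))
# scene top of handle
cs=[(335,265.5),(333,272.5),(350,270),(349,278)]
print("scene",np.mean([onz(s,p,195) for p in cs],0).round(1), tri([(t,c.mean(0)),(s,np.mean(cs,0))]))
# bin rim outer corners
b=[(251,201),(307,209),(294,313),(233,303.5)]
B=np.array([onz(t,p,160) for p in b]);print("bin",B.round(0).tolist(),B.mean(0))
# rack fit
obs=[(t,(463.3,213.3),(-70,190,14)),(t,(435,361.7),(-70,-190,14)),(s,(200,231.7),(-70,190,0)),(s,(318.5,183),(-70,-190,0)),
 (s,(164,116),(30,190,314)),(s,(299,74),(30,-190,314)),(t,(549,196.5),(30,190,314)),(t,(513,381),(30,-190,314))]
def T(v,p): a=v[2];p=np.array(p);return np.array([v[0]+np.cos(a)*p[0]-np.sin(a)*p[1],v[1]+np.sin(a)*p[0]+np.cos(a)*p[1],p[2]])
f=lambda v:np.concatenate([proj(F,T(v,p))[0]-uv for F,uv,p in obs])
r=least_squares(f,[500,-330,-1.7],loss="soft_l1",x_scale=[100,100,1]);v=r.x
print("rack",v[:2],np.degrees(v[2]),f(v).reshape(-1,2).round(1).tolist())
for y in(-100,0,100):
  print(y,T(v,(-35,y,230)).round(1),T(v,(30,y,225)).round(1),proj(s,T(v,(-35,y,230))).round(1),proj(t,T(v,(-35,y,230))).round(1),proj(t,T(v,(30,y,225))).round(1))
for n,uv in dict(mat=(366,278),block=(390,205),tin=(355,222),tin2=(241,352),pot=(340,168)).items(): print(n,onz(t,uv,10).round(0))
E
```

```text
handle top [[601.5, 198.0, 195.0], [617.6, 167.4, 195.0], [604.3, 159.5, 195.0], [587.3, 191.4, 195.0]] [602.7 179.1 195. ]
y-axis yaw -61.97044380579172 34.570212602337634 15.665059429961083
yellow [[617.5, 151.1, 45.0], [589.1, 209.7, 45.0]]
-64.10916781997236 65.12414205796121
scene [606.9 184.6 195. ] (array([603.25386557, 180.36206655, 188.20407292]), [np.float64(0.6965127880724253), np.float64(0.6965127880725699)])
bin [[669.0, 238.0, 160.0], [652.0, 109.0, 160.0], [416.0, 133.0, 160.0], [435.0, 270.0, 160.0]] [542.95247302 187.54235879 160.        ]
rack [ 477.15725755 -311.40663152] -101.71391431375179 [[1.2, -0.9], [-0.5, -0.2], [-1.0, 0.6], [0.4, -0.0], [0.4, 1.8], [1.3, -1.5], [-0.1, -0.8], [0.7, 5.2]]
-100 [ 386.3 -256.8  230. ] [ 373.1 -320.5  225. ] [[283.6 122.4]] [[478. 331.]] [[508.1 337.9]]
0 [ 484.3 -277.1  230. ] [ 471.1 -340.8  225. ] [[249.6 134.7]] [[487.  284.1]] [[516.9 291.1]]
100 [ 582.2 -297.4  230. ] [ 569.  -361.1  225. ] [[213.9 147.6]] [[495.9 238.2]] [[525.5 245.1]]
mat [507. -35.  10.]
block [694. -94.  10.]
tin [649.  -6.  10.]
tin2 [318. 273.  10.]
pot [789.  35.  10.]
```

```bash
cat > go.py <<'E'
import sys,json,numpy as np
from scipy.spatial.transform import Rotation as Ro
def plan(pos,R,tpos,tR,n):
    """n rows from pose to target, tool-frame shifts in cm and turns in rad"""
    R=Ro.from_matrix(R);w=(R.inv()*Ro.from_matrix(tR)).as_rotvec()/n; d=(np.array(tpos)-pos)/n/10; rows=[]
    for i in range(n):
        t=R.inv().apply(d); R=R*Ro.from_rotvec(w)
        rows.append({k:float(round(x,d_)) for k,x,d_ in zip(("tx","ty","tz","wx","wy","wz"),(*t,*w),(2,2,2,4,4,4)) if abs(x)>(.004 if d_==2 else 2e-4)})
    return rows
def Rt(yaw,tilt,flip=0):
    """tool z pointing at yaw (deg), tilted down by tilt; tool y horizontal"""
    a,b=np.radians([yaw,tilt]); z=np.array([np.cos(a)*np.cos(b),np.sin(a)*np.cos(b),-np.sin(b)])
    y=np.array([-np.sin(a),np.cos(a),0])*(-1 if flip else 1); return np.c_[np.cross(y,z),y,z]
def show(tpos,tR,n,pos=None,R=None):
    from workcell import env
    s=env.state(); p=s["ee_pos"] if pos is None else pos; r=Ro.from_euler("xyz",s["ee_rot"],degrees=True).as_matrix() if R is None else R
    rows=plan(p,r,tpos,tR,n); print(json.dumps(rows).replace('"',''),"dist/row",np.linalg.norm(np.array(tpos)-p)/n)
E
python3 - <<'E'
from go import *
# tool down, tool y at yaw 27: z at yaw -63 or 117 w/ tilt 90
R=Rt(-63,90); print(R.round(2))
from workcell import env
s=env.state();r=Ro.from_euler("xyz",s["ee_rot"],degrees=True).as_matrix();print(r.round(2))
show((603,180,250),Rt(-63,90),16)
E
```

```text
[[-0.45  0.89  0.  ]
 [ 0.89  0.45 -0.  ]
 [-0.    0.   -1.  ]]
[[-0.95  0.31 -0.  ]
 [ 0.31  0.95 -0.  ]
 [ 0.   -0.   -1.  ]]
[{tx: -3.23, ty: -1.35, tz: -0.23, wz: 0.0489}, {tx: -3.29, ty: -1.19, tz: -0.23, wz: 0.0489}, {tx: -3.35, ty: -1.03, tz: -0.23, wz: 0.0489}, {tx: -3.39, ty: -0.86, tz: -0.23, wz: 0.0489}, {tx: -3.43, ty: -0.69, tz: -0.23, wz: 0.0489}, {tx: -3.46, ty: -0.53, tz: -0.23, wz: 0.0489}, {tx: -3.48, ty: -0.36, tz: -0.23, wz: 0.0489}, {tx: -3.5, ty: -0.19, tz: -0.23, wz: 0.0489}, {tx: -3.5, ty: -0.01, tz: -0.23, wz: 0.0489}, {tx: -3.5, ty: 0.16, tz: -0.23, wz: 0.0489}, {tx: -3.49, ty: 0.33, tz: -0.23, wz: 0.0489}, {tx: -3.47, ty: 0.5, tz: -0.23, wz: 0.0489}, {tx: -3.44, ty: 0.67, tz: -0.23, wz: 0.0489}, {tx: -3.4, ty: 0.83, tz: -0.23, wz: 0.0489}, {tx: -3.36, ty: 1.0, tz: -0.23, wz: 0.0489}, {tx: -3.3, ty: 1.16, tz: -0.23, wz: 0.0489}] dist/row 35.08318752412432
```

Call:
move_arm(plan=[{"tx":-3.2,"ty":-1.35,"tz":-0.9,"wz":0.049},{"tx":-3.3,"ty":-1.2,"tz":-0.9,"wz":0.049},{"tx":-3.35,"ty":-1.0,"tz":-0.9,"wz":0.049},{"tx":-3.4,"ty":-0.85,"tz":-0.9,"wz":0.049},{"tx":-3.45,"ty":-0.7,"wz":0.049},{"tx":-3.45,"ty":-0.5,"wz":0.049},{"tx":-3.5,"ty":-0.35,"wz":0.049},{"tx":-3.5,"ty":-0.2,"wz":0.049},{"tx":-3.5,"wz":0.049},{"tx":-3.5,"ty":0.15,"wz":0.049},{"tx":-3.5,"ty":0.35,"wz":0.049},{"tx":-3.45,"ty":0.5,"wz":0.049}], gripper=5, force=25)

```text
schema error: expected keys tx, ty, tz, wx, wy, wz
```

Call:
move_arm(plan=[{"tx":-3.4,"ty":0.65,"wz":0.049},{"tx":-3.4,"ty":0.85,"wz":0.049},{"tx":-2.6,"ty":0.8,"wz":0.049},{"tx":-1.8,"ty":0.6,"wz":0.049},{}])

```text
schema error: expected keys tx, ty, tz, wx, wy, wz
```

```bash
python3 - <<'E'
from go import *
from h import *
from workcell import env,grab_frame
s=env.state();print(s["time_s"],s["ee_pos"],s["ee_rot"],s["qpos"])
f=grab_frame("wrist");pickle.dump(f,open("w1.pkl","wb"));cv2.imwrite("pics/w1.png",f["color"][:,:,::-1])
print(proj(f,[[603,180,195]]))
show((603,180,166),Rt(-63,90),5)
E
```

```text
0.15 [179.00268141 546.02248705 213.30797367] [-1.79921106e+02 -1.43067204e-03  1.61848865e+02] [ 7.07026185e+01  1.83437817e+01  8.96903335e+01 -1.55412128e-04
  7.20447915e+01 -1.14619905e+00]
[[ 65.89296204 850.70474016]]
[{tx: -10.34, ty: -4.32, tz: 0.95, wx: -0.0002, wz: 0.1566}, {tx: -10.89, ty: -2.65, tz: 0.95, wx: -0.0002, wz: 0.1566}, {tx: -11.17, ty: -0.92, tz: 0.95, wx: -0.0002, wz: 0.1566}, {tx: -11.17, ty: 0.83, tz: 0.95, wx: -0.0002, wz: 0.1566}, {tx: -10.91, ty: 2.56, tz: 0.95, wx: -0.0002, wz: 0.1566}] dist/row 112.43617598865376
```

View pics/w1.png

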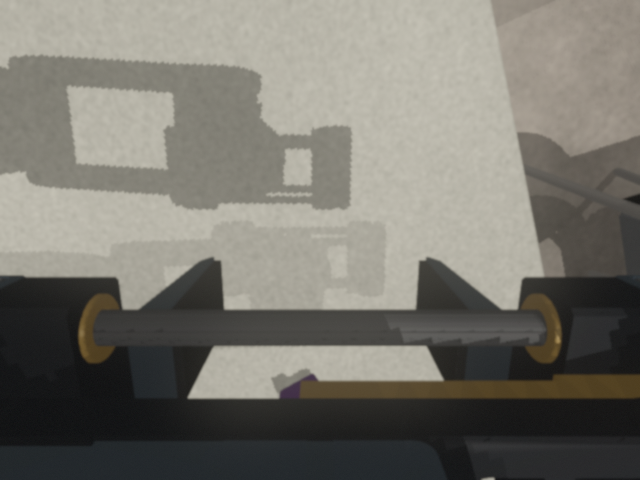

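The moves were refused because every row needs all six keys. The wrist picture shows only bench and shadows, with the fingers at (200,330) and (440,330).

Call:
move_arm(plan=[{"tx":-3.2,"ty":-1.35,"tz":-0.9,"wx":0,"wy":0,"wz":0.049},{"tx":-3.3,"ty":-1.2,"tz":-0.9,"wx":0,"wy":0,"wz":0.049},{"tx":-3.35,"ty":-1.0,"tz":-0.9,"wx":0,"wy":0,"wz":0.049},{"tx":-3.4,"ty":-0.85,"tz":-0.9,"wx":0,"wy":0,"wz":0.049},{"tx":-3.45,"ty":-0.7,"tz":0,"wx":0,"wy":0,"wz":0.049},{"tx":-3.45,"ty":-0.5,"tz":0,"wx":0,"wy":0,"wz":0.049},{"tx":-3.5,"ty":-0.35,"tz":0,"wx":0,"wy":0,"wz":0.049},{"tx":-3.5,"ty":-0.2,"tz":0,"wx":0,"wy":0,"wz":0.049},{"tx":-3.5,"ty":0,"tz":0,"wx":0,"wy":0,"wz":0.049},{"tx":-3.5,"ty":0.15,"tz":0,"wx":0,"wy":0,"wz":0.049},{"tx":-3.5,"ty":0.35,"tz":0,"wx":0,"wy":0,"wz":0.049},{"tx":-3.45,"ty":0.5,"tz":0,"wx":0,"wy":0,"wz":0.049}], gripper=5, force=25)

```text
time_s: 1.2
ee_pos: [498.5, 270.7, 249.9]
ee_rot: [-180.0, -0.0, 128.0]
force: [0.3, 0.2, -0.3]
gripper_width: 50.1
gripper_force: 0.0
```

Call:
move_arm(plan=[{"tx":-3.4,"ty":0.65,"tz":0,"wx":0,"wy":0,"wz":0.049},{"tx":-3.4,"ty":0.85,"tz":0,"wx":0,"wy":0,"wz":0.049},{"tx":-2.6,"ty":0.8,"tz":0,"wx":0,"wy":0,"wz":0.049},{"tx":-1.8,"ty":0.6,"tz":0,"wx":0,"wy":0,"wz":0.049},{"tx":0,"ty":0,"tz":0,"wx":0,"wy":0,"wz":0}])

```text
time_s: 1.62
ee_pos: [587.6, 193.5, 249.0]
ee_rot: [-180.0, 0.1, 116.6]
force: [-0.2, 0.1, -0.2]
gripper_width: 49.7
gripper_force: 0.0
```

```bash
sed -i 's/ if abs(x)>(.004 if d_==2 else 2e-4)//' go.py; python3 - <<'E'
from go import *
from h import *
from workcell import env,grab_frame
s=env.state();print(s["time_s"],s["ee_pos"],s["ee_rot"],s["qpos"])
f=grab_frame("wrist");pickle.dump(f,open("w1.pkl","wb"))
hsv=cv2.cvtColor(f["color"],cv2.COLOR_RGB2HSV)
print(proj(f,[[603,180,195]]))
m=cv2.inRange(hsv,(8,60,120),(25,200,255))
n,l,st,ce=cv2.connectedComponentsWithStats(m)
for i in range(1,n):
  if st[i,4]>300: print(st[i],ce[i],onz(f,ce[i],195))
show((603,180,166),Rt(-63,90),5)
E
```

```text
1.6167 [587.63597221 193.47629834 249.02482099] [-1.79988029e+02  8.49864493e-02  1.16638749e+02] [17.20534273 21.27705621 80.11563916 -0.08752441 78.60519732 -9.41610722]
[[330.60572453 286.121033  ]]
[ 305  186   49  123 4222] [331.21861677 240.3858361 ] [590.04758128 206.17579093 195.        ]
[171 190  30  30 694] [185.51585014 204.47262248] [504.05933689 187.32826738 195.        ]
[{tx: -0.42, ty: 0.17, tz: 1.66, wx: -0.0002, wy: -0.0001, wz: -0.0007}, {tx: -0.42, ty: 0.17, tz: 1.66, wx: -0.0002, wy: -0.0001, wz: -0.0007}, {tx: -0.42, ty: 0.17, tz: 1.66, wx: -0.0002, wy: -0.0001, wz: -0.0007}, {tx: -0.42, ty: 0.17, tz: 1.66, wx: -0.0002, wy: -0.0001, wz: -0.0007}, {tx: -0.42, ty: 0.17, tz: 1.66, wx: -0.0002, wy: -0.0001, wz: -0.0007}] dist/row 17.230216552936415
```

Call:
move_arm(plan=[{"tx":-2.1,"ty":0.85,"tz":0,"wx":0,"wy":0,"wz":0},{"tx":0,"ty":0,"tz":2.1,"wx":0,"wy":0,"wz":0},{"tx":0,"ty":0,"tz":2.1,"wx":0,"wy":0,"wz":0},{"tx":0,"ty":0,"tz":2.1,"wx":0,"wy":0,"wz":0},{"tx":0,"ty":0,"tz":2.0,"wx":0,"wy":0,"wz":0}])

```text
time_s: 2.08
ee_pos: [600.9, 182.5, 166.0]
ee_rot: [-180.0, -0.0, 117.0]
force: [-0.6, 0.9, 0.5]
gripper_width: 50.1
gripper_force: 0.0
```

Call:
move_arm(plan=[{"tx":0,"ty":0,"tz":0,"wx":0,"wy":0,"wz":0},{"tx":0,"ty":0,"tz":0,"wx":0,"wy":0,"wz":0},{"tx":0,"ty":0,"tz":0,"wx":0,"wy":0,"wz":0},{"tx":0,"ty":0,"tz":0,"wx":0,"wy":0,"wz":0},{"tx":0,"ty":0,"tz":0,"wx":0,"wy":0,"wz":0},{"tx":0,"ty":0,"tz":0,"wx":0,"wy":0,"wz":0}], gripper=0, force=30)

```text
time_s: 2.58
ee_pos: [602.9, 181.9, 168.4]
ee_rot: [179.8, 0.0, 116.9]
force: [0.4, 0.4, 1.5]
gripper_width: 15.8
gripper_force: 30.0
```

Call:
move_arm(plan=[{"tx":0,"ty":0,"tz":-2,"wx":0,"wy":0,"wz":0},{"tx":0,"ty":0,"tz":-3,"wx":0,"wy":0,"wz":0},{"tx":0,"ty":0,"tz":-3,"wx":0,"wy":0,"wz":0},{"tx":0,"ty":0,"tz":-3,"wx":0,"wy":0,"wz":0},{"tx":0,"ty":0,"tz":-3,"wx":0,"wy":0,"wz":0},{"tx":0,"ty":0,"tz":-3,"wx":0,"wy":0,"wz":0},{"tx":0,"ty":0,"tz":-2.5,"wx":0,"wy":0,"wz":0},{"tx":0,"ty":0,"tz":0,"wx":0,"wy":0,"wz":0},{"tx":0,"ty":0,"tz":0,"wx":0,"wy":0,"wz":0}])

```text
time_s: 3.33
ee_pos: [602.4, 181.5, 362.4]
ee_rot: [179.9, 0.0, 116.9]
force: [0.4, -0.6, -4.0]
gripper_width: 15.9
gripper_force: 30.0
```

```bash
python3 - <<'E'
from go import *
# mallet x yaw 27 -> -45 : tool y yaw 27 -> -45; z-ref yaw -63 -> -135
show((525,-55,360),Rt(-135,90),12)
from workcell import env;s=env.state();print(s["ee_pos"],s["qpos"],s["force"])
E
```

```text
[{tx: -1.46, ty: -1.47, tz: 0.02, wx: 0.0002, wy: -0.0001, wz: 0.1046}, {tx: -1.61, ty: -1.31, tz: 0.02, wx: 0.0002, wy: -0.0001, wz: 0.1046}, {tx: -1.74, ty: -1.13, tz: 0.02, wx: 0.0002, wy: -0.0001, wz: 0.1046}, {tx: -1.85, ty: -0.94, tz: 0.02, wx: 0.0002, wy: -0.0001, wz: 0.1046}, {tx: -1.93, ty: -0.75, tz: 0.02, wx: 0.0002, wy: -0.0001, wz: 0.1046}, {tx: -2.0, ty: -0.54, tz: 0.02, wx: 0.0002, wy: -0.0001, wz: 0.1046}, {tx: -2.05, ty: -0.33, tz: 0.02, wx: 0.0002, wy: -0.0001, wz: 0.1046}, {tx: -2.07, ty: -0.11, tz: 0.02, wx: 0.0002, wy: -0.0001, wz: 0.1046}, {tx: -2.07, ty: 0.11, tz: 0.02, wx: 0.0002, wy: -0.0001, wz: 0.1046}, {tx: -2.05, ty: 0.32, tz: 0.02, wx: 0.0002, wy: -0.0001, wz: 0.1046}, {tx: -2.0, ty: 0.53, tz: 0.02, wx: 0.0002, wy: -0.0001, wz: 0.1046}, {tx: -1.94, ty: 0.74, tz: 0.02, wx: 0.0002, wy: -0.0001, wz: 0.1046}] dist/row 20.734623575877812
[602.37211485 181.4680965  362.35366068] [ 1.57161006e+01  2.08504661e+01  6.50506836e+01  3.23736518e-03
  9.39907776e+01 -1.12111654e+01] [ 0.44326154 -0.55919451 -3.98837056]
```

Call:
move_arm(plan=[{"tx":-1.5,"ty":-1.45,"tz":0,"wx":0,"wy":0,"wz":0.105},{"tx":-1.6,"ty":-1.3,"tz":0,"wx":0,"wy":0,"wz":0.105},{"tx":-1.75,"ty":-1.15,"tz":0,"wx":0,"wy":0,"wz":0.105},{"tx":-1.85,"ty":-0.95,"tz":0,"wx":0,"wy":0,"wz":0.105},{"tx":-1.95,"ty":-0.75,"tz":0,"wx":0,"wy":0,"wz":0.105},{"tx":-2.0,"ty":-0.55,"tz":0,"wx":0,"wy":0,"wz":0.105},{"tx":-2.05,"ty":-0.3,"tz":0,"wx":0,"wy":0,"wz":0.105},{"tx":-2.05,"ty":-0.1,"tz":0,"wx":0,"wy":0,"wz":0.105},{"tx":-2.05,"ty":0.1,"tz":0,"wx":0,"wy":0,"wz":0.105},{"tx":-2.05,"ty":0.3,"tz":0,"wx":0,"wy":0,"wz":0.105},{"tx":-2.0,"ty":0.5,"tz":0,"wx":0,"wy":0,"wz":0.105},{"tx":-1.95,"ty":0.75,"tz":0,"wx":0,"wy":0,"wz":0.105}])

```text
time_s: 4.33
ee_pos: [522.6, -55.6, 358.6]
ee_rot: [-179.7, 0.2, 44.4]
force: [-0.0, 0.1, -2.3]
gripper_width: 15.9
gripper_force: 30.0
```

Call:
move_arm(plan=[{"tx":0,"ty":0,"tz":3,"wx":0,"wy":0,"wz":0},{"tx":0,"ty":0,"tz":4,"wx":0,"wy":0,"wz":0},{"tx":0,"ty":0,"tz":4,"wx":0,"wy":0,"wz":0},{"tx":0,"ty":0,"tz":4,"wx":0,"wy":0,"wz":0},{"tx":0,"ty":0,"tz":2,"wx":0,"wy":0,"wz":0},{"tx":0,"ty":0,"tz":1,"wx":0,"wy":0,"wz":0},{"tx":0,"ty":0,"tz":0,"wx":0,"wy":0,"wz":0},{"tx":0,"ty":0,"tz":0,"wx":0,"wy":0,"wz":0}])

```text
time_s: 5.0
ee_pos: [524.2, -54.8, 181.5]
ee_rot: [-180.0, 0.0, 44.7]
force: [1.2, 1.0, -3.0]
gripper_width: 15.4
gripper_force: 30.0
```

```bash
python3 - <<'E'
from h import *
from workcell import env,grab_frame
s=env.state();print(s["time_s"],s["ee_pos"],s["ee_rot"],s["qpos"],s["force"])
f=grab_frame("scene");pickle.dump(f,open("s2.pkl","wb"))
e=s["ee_pos"];print(proj(f,[[e[0],e[1],e[2]-166]]))
g=grab_frame("top");pickle.dump(g,open("t2.pkl","wb"))
p,q=proj(f,[[525,-55,100]])[0],proj(g,[[525,-55,50]])[0]
a=crop(f,int(p[0])-50,int(p[1])-70,100,130,4,None);b=crop(g,int(q[0])-50,int(q[1])-65,100,130,4,None)
cv2.imwrite("pics/s2.png",np.hstack([a,b]))
E
```

```text
5.0 [524.18660616 -54.79225543 181.50165698] [-1.79951455e+02  2.75514520e-02  4.47386279e+01] [-7.22286934e+00  1.53943928e+01  9.87715791e+01  8.99840084e-03
  6.58892389e+01  3.80348346e+01] [ 1.24793849  0.95495364 -2.97046087]
[[297.25309036 245.85637916]]
```

View pics/s2.png

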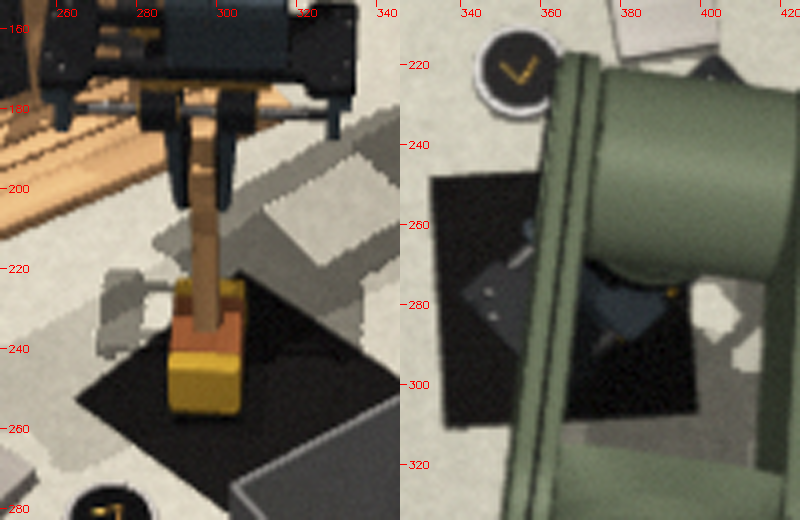

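The mallet hangs straight over the mat (head at scene px (205,240) region, mat around it). I'll lower it gently.

Call:
move_arm(plan=[{"tx":0,"ty":0,"tz":0.6,"wx":0,"wy":0,"wz":0},{"tx":0,"ty":0,"tz":0.4,"wx":0,"wy":0,"wz":0},{"tx":0,"ty":0,"tz":0.2,"wx":0,"wy":0,"wz":0},{"tx":0,"ty":0,"tz":0.1,"wx":0,"wy":0,"wz":0},{"tx":0,"ty":0,"tz":0,"wx":0,"wy":0,"wz":0},{"tx":0,"ty":0,"tz":0,"wx":0,"wy":0,"wz":0}])

```text
time_s: 5.6
ee_pos: [524.4, -54.8, 169.0]
ee_rot: [180.0, -0.0, 44.7]
force: [-0.6, -1.1, -3.6]
gripper_width: 15.7
gripper_force: 30.0
```

Call:
move_arm(plan=[{"tx":0,"ty":0,"tz":0.1,"wx":0,"wy":0,"wz":0},{"tx":0,"ty":0,"tz":0.1,"wx":0,"wy":0,"wz":0},{"tx":0,"ty":0,"tz":0.1,"wx":0,"wy":0,"wz":0},{"tx":0,"ty":0,"tz":0,"wx":0,"wy":0,"wz":0},{"tx":0,"ty":0,"tz":0,"wx":0,"wy":0,"wz":0}])

```text
time_s: 6.02
ee_pos: [524.5, -54.9, 166.5]
ee_rot: [180.0, -0.0, 44.7]
force: [-0.6, -0.5, 2.4]
gripper_width: 15.4
gripper_force: 30.0
```

Contact. Let go, then raise.

Call:
move_arm(plan=[{"tx":0,"ty":0,"tz":0,"wx":0,"wy":0,"wz":0},{"tx":0,"ty":0,"tz":0,"wx":0,"wy":0,"wz":0},{"tx":0,"ty":0,"tz":0,"wx":0,"wy":0,"wz":0},{"tx":0,"ty":0,"tz":0,"wx":0,"wy":0,"wz":0},{"tx":0,"ty":0,"tz":0,"wx":0,"wy":0,"wz":0},{"tx":0,"ty":0,"tz":-2,"wx":0,"wy":0,"wz":0},{"tx":0,"ty":0,"tz":-3,"wx":0,"wy":0,"wz":0},{"tx":0,"ty":0,"tz":-3,"wx":0,"wy":0,"wz":0},{"tx":0,"ty":0,"tz":-3,"wx":0,"wy":0,"wz":0},{"tx":0,"ty":0,"tz":0,"wx":0,"wy":0,"wz":0}], gripper=5)

```text
time_s: 6.85
ee_pos: [527.4, -55.2, 282.3]
ee_rot: [179.4, -0.4, 44.7]
force: [1.2, -0.1, 1.1]
gripper_width: 49.9
gripper_force: 0.0
```

```bash
python3 - <<'E'
from h import *
from go import *
from workcell import env,grab_frame
s=env.state();print(s["time_s"],s["ee_pos"],s["ee_rot"],s["qpos"],s["force"])
f=grab_frame("wrist");pickle.dump(f,open("w3.pkl","wb"));g=grab_frame("scene");pickle.dump(g,open("s3.pkl","wb"))
def blobs(F,lo,hi,z,amin=100):
    m=cv2.inRange(cv2.cvtColor(F["color"],cv2.COLOR_RGB2HSV),lo,hi);n,l,st,ce=cv2.connectedComponentsWithStats(m)
    for i in range(1,n):
        if st[i,4]>amin:
            c=cv2.findContours((l==i).astype("u1")*1,0,2)[0][0] if 0 else None
            print(st[i].tolist(),ce[i].round(1),onz(F,ce[i],z).round(1))
print("wrist tan");blobs(f,(8,60,120),(25,200,255),193,300)
print("wrist yellow");blobs(f,(22,150,90),(35,255,255),45)
print("scene yellow");blobs(g,(22,150,90),(35,255,255),25,60)
print(proj(f,[[524.4,-54.8,193],[524.4,-54.8,47]]),proj(g,[[524.4,-54.8,193],[524.4,-54.8,3]]))
# candidate regrasp pose, tilt 30 yaw -45, grasp point at mallet z=75
for fl in(0,1): print((Ro.from_euler("xyz",s["ee_rot"],degrees=True).inv()*Ro.from_matrix(Rt(-45,30,fl))).magnitude()*57.3)
E
```

```text
6.85 [527.36918336 -55.20023919 282.2521488 ] [179.449579    -0.44405579  44.73597006] [-7.22484619e+00  1.17783316e+01  8.88602955e+01  1.07599894e-02
  7.86542440e+01  3.80392650e+01] [ 1.172911   -0.07354309  1.14113077]
wrist tan
[410, 0, 53, 9, 341] [436.5   3.1] [685.4  -0.7 193. ]
[13, 4, 34, 36, 932] [29.8 21.3] [505.3 166.1 193. ]
[294, 172, 44, 102, 3815] [315.7 217.6] [540.8 -41.1 193. ]
[485, 246, 88, 61, 1727] [533.  271.8] [ 621.4 -178.6  193. ]
[180, 296, 14, 66, 387] [185.3 329.5] [414.3 -31.7 193. ]
[446, 296, 15, 66, 379] [454.2 328.9] [ 553.  -172.4  193. ]
[206, 345, 243, 52, 3888] [340.6 379.6] [ 464.8 -142.7  193. ]
[573, 346, 24, 20, 308] [586.  352.8] [ 609.9 -258.5  193. ]
wrist yellow
[294, 173, 43, 16, 504] [312.7 181.3] [545.8 -31.7  45. ]
scene yellow
[[313.21129488 247.60755915]
 [314.0881894  211.31034773]] [[296.04561945 196.99285788]
 [297.2639962  249.03925657]]
104.64463610676869
103.83486533276135
```

```bash
cat > kin.py <<'E'
import numpy as np
from scipy.optimize import least_squares
from scipy.spatial.transform import Rotation as Ro
S=[([70.7026,18.3438,89.6903,0,72.0448,-1.146],[179.0,546.02,213.31]),([17.2053,21.2771,80.1156,-.0875,78.6052,-9.416],[587.64,193.48,249.02]),
([15.7161,20.8505,65.0507,0,93.9908,-11.21],[602.37,181.47,362.35]),([-7.2229,15.3944,98.7716,0,65.8892,38.035],[524.19,-54.79,181.50]),([-7.22485,11.7783,88.8603,.01,78.6542,38.039],[527.37,-55.2,282.25])]
C=Ro.from_euler("z",90,degrees=True)
def fk(q,p):
    a1,d1,L2,a3,d4,d6=p; r=lambda ax,d:Ro.from_euler(ax,d,degrees=True)
    R1=r("z",q[0]);R2=R1*r("y",q[1]);R3=R2*r("y",q[2]);R=R3*r("z",q[3])*r("y",q[4])*r("z",q[5])
    return R1.apply([a1,0,d1])+R2.apply([0,0,L2])+R3.apply([a3,0,d4])+R.apply([0,0,d6]),R*C
lo=np.array([-177.97,-48.28,12.27,-77.06,2.81,-146.56]);hi=np.array([177.97,115.42,149.76,257.06,150.46,146.56])
def fit(d6): 
    r=least_squares(lambda x:np.concatenate([fk(q,[*x,d6])[0]-e for q,e in S]+[[(x[0])*.001,(x[3])*.001]]),[0,300+d6-200,400,0,400],max_nfev=2000); return [*r.x,d6],abs(r.fun).max()
def ik(pos,Rm,p,q0s):
    best=None
    for q0 in q0s:
        f=lambda q:np.concatenate([(fk(q,p)[0]-pos)/10,((fk(q,p)[1].inv()*Ro.from_matrix(Rm)).as_rotvec())*10])
        r=least_squares(f,np.clip(q0,lo+1,hi-1),bounds=(lo,hi))
        if best is None or r.cost<best[0]: best=(r.cost,r.x.round(1))
    return best
E
python3 - <<'E'
from kin import *
from go import Rt
qs=[[a,20,90,b,c,d] for a in(-7,-30) for b in(-70,-20,40,90,150,220) for c in(40,90) for d in(-110,-50,50,110)]
for d6 in(220,300):
    p,e=fit(d6);print(d6,np.round(p,1),e.round(2))
    for nm,pos,yaw in(("mat",(524.4,-54.8,78),-45),("peg",(576,-329,122),-101.7)):
        for tilt in(30,):
          for fl in(0,1):
            R=Rt(yaw,tilt,fl); b=ik(np.array(pos)+19*R[:,2],R,p,qs); print(nm,tilt,fl,round(b[0],3),b[1])
E
```

```text
220 [  3.4  35.3 582.9  27.5 417.  220. ] 11.49
mat 30 0 0.0 [  9.7  24.7 129.  252.1  47.9  60.9]
mat 30 1 0.0 [   9.7   24.7  129.   252.1   47.9 -119.1]
peg 30 0 0.0 [-14.5  34.5  96.3 -67.9  69.   35.9]
peg 30 1 0.0 [ -14.5   34.5   96.3  -67.9   69.  -144.1]
300 [  1.  107.9 589.1  25.9 417.  300. ] 11.47
mat 30 0 0.0 [ 18.4  28.3 135.6 253.2  54.   72.2]
mat 30 1 0.0 [  18.4   28.3  135.6  253.2   54.  -107.8]
peg 30 0 0.0 [ -8.3  37.2  98.1 -65.8  71.4  42.2]
peg 30 1 0.0 [  -8.3   37.2   98.1  -65.8   71.4 -137.8]
```

```bash
sed -i 's/a1,d1,L2,a3,d4,d6=p;/a1,d1,L2,a3,d4,l,d6=p;/; s/\[a1,0,d1\]/[a1,l,d1]/; s/\[0,300+d6-200,400,0,400\]/[0,300+d6-200,400,0,400,0]/' kin.py
python3 - <<'E'
from kin import *
from go import Rt
z=fk(S[1][0],fit(250)[0])[1].as_matrix()[:,2]; m=Ro.from_euler("xyz",[-1.79988029e+02,8.49864493e-02,1.16638749e+02],degrees=True).as_matrix()[:,2];print("sign",z,m)
for d6 in(220,300):
    p,e=fit(d6);print(d6,np.round(p,1),e.round(2))
    for nm,pos,yaw in(("mat",(524.4,-54.8,78),-45),("peg",(576,-329,122),-101.7)):
        for tilt in(10,20,30,40,50):
            R=Rt(yaw,tilt,0)
            for br in(-60,100): b=ik(np.array(pos)+19*R[:,2],R,p,[[a,20,100,br,c,d] for a in(-10,) for c in(50,) for d in(-60,0,60)]); print(nm,tilt,round(b[0],2),b[1]) if b[0]<.01 else 0
E
```

```text
sign [ 4.78052686e-04 -1.41916051e-03 -9.99998879e-01] [ 4.78299300e-04 -1.41952119e-03 -9.99998878e-01]
220 [  3.4  35.3 582.9  27.5 417.   11.5 220. ] 0.3
mat 10 0.0 [ 10.8  33.  133.2 238.7  72.5  78. ]
mat 20 0.0 [  9.7  28.5 131.5 242.9  59.5  71. ]
mat 30 0.0 [  8.   24.7 129.  250.4  47.3  61.3]
mat 50 0.0 [  3.3  20.3 122.8 -76.2  29.6  24.9]
mat 50 0.0 [  3.3  20.3 122.8 -76.2  29.6  24.9]
peg 20 0.0 [-14.2  36.8  97.6 -77.1  74.4  42.2]
peg 20 0.0 [-14.2  36.8  97.6 -77.1  74.4  42.2]
peg 30 0.0 [-15.6  34.5  96.3 -68.5  68.2  35.6]
peg 30 0.0 [-15.6  34.5  96.3 -68.5  68.2  35.6]
peg 40 0.0 [-17.4  32.7  94.7 -58.6  63.2  27.6]
peg 40 0.0 [-17.4  32.7  94.7 -58.6  63.2  27.6]
peg 50 0.0 [-19.6  31.3  93.  -47.5  59.7  18.5]
peg 50 0.0 [-19.6  31.3  93.  -47.5  59.7  18.5]
300 [  1.  107.9 589.1  25.9 417.   11.5 300. ] 0.1
mat 10 0.0 [ 21.4  42.5 139.7 246.   80.8  92. ]
mat 20 0.0 [ 19.5  34.9 138.2 247.   67.2  83.2]
mat 30 0.0 [ 16.6  28.3 135.6 251.4  53.5  72.4]
peg 20 0.0 [ -7.4  40.7  99.3 -73.7  77.5  49. ]
peg 20 0.0 [ -7.4  40.7  99.3 -73.7  77.5  49. ]
peg 30 0.0 [ -9.3  37.2  98.1 -66.4  70.7  41.9]
peg 30 0.0 [ -9.3  37.2  98.1 -66.4  70.7  41.9]
peg 40 0.0 [-11.8  34.2  96.6 -57.7  65.   33.5]
peg 40 0.0 [-11.8  34.2  96.6 -57.7  65.   33.5]
peg 50 0.0 [-15.   31.9  94.9 -47.3  60.8  23.6]
peg 50 0.0 [-15.   31.9  94.9 -47.3  60.8  23.6]
```

```bash
python3 - <<'E'
from kin import *
from go import Rt
import pickle
w=pickle.load(open("w3.pkl","rb"));V=np.array(w["view"]);c=-V[:3,:3].T@V[:3,3]
print("cam in tool",Ro.from_euler("xyz",[179.45,-.44,44.74],degrees=True).inv().apply(c-[527.37,-55.2,282.25]).round(1))
for tilt in(35,40):
  for pos in((524.4,-54.8,83),(540,-90,83),(480,-120,83),(600,-60,83)):
    for yaw in(-75,-60,-45,-30,-15):
      o=[]
      for d6 in(220,300):
        p,e=fit(d6);R=Rt(yaw,tilt,0);b=ik(np.array(pos)+19*R[:,2],R,p,[[-10,20,120,-40,40,d] for d in(-30,30,60)]);o+=[round(b[0],2),b[1].tolist() if b[0]<.01 else ""]
      print(tilt,pos[:2],yaw,*o)
E
```

```text
cam in tool [  70.5    1.2 -169.9]
35 (524.4, -54.8) -75 0.0 [10.9, 27.4, 116.9, -70.6, 60.0, 47.7] 0.0 [18.5, 30.6, 118.3, -67.5, 62.2, 54.4]
35 (524.4, -54.8) -60 0.31  0.19 
35 (524.4, -54.8) -45 2.1  2.31 
35 (524.4, -54.8) -30 4.06  5.16 
35 (524.4, -54.8) -15 4.64  6.34 
35 (540, -90) -75 0.0 [6.6, 28.0, 115.6, -73.2, 57.8, 46.1] 0.0 [14.1, 30.8, 117.8, -70.7, 60.2, 53.1]
35 (540, -90) -60 0.54  0.47 
35 (540, -90) -45 2.4  2.84 
35 (540, -90) -30 4.04  5.37 
35 (540, -90) -15 4.2  5.9 
35 (480, -120) -75 0.01  0.0 [12.2, 27.5, 126.5, -75.3, 57.8, 58.8]
35 (480, -120) -60 1.32  1.17 
35 (480, -120) -45 3.64  4.19 
35 (480, -120) -30 5.14  6.64 
35 (480, -120) -15 5.16  6.84 
35 (600, -60) -75 0.0 [8.9, 31.9, 106.8, -69.0, 60.8, 41.3] 0.0 [15.6, 34.5, 108.6, -66.8, 63.0, 47.7]
35 (600, -60) -60 0.12  0.1 
35 (600, -60) -45 1.38  1.75 
35 (600, -60) -30 2.89  4.05 
35 (600, -60) -15 3.36  5.02 
40 (524.4, -54.8) -75 0.0 [9.6, 26.1, 116.1, -66.2, 56.5, 43.0] 0.0 [16.8, 28.6, 117.7, -63.8, 58.5, 49.5]
40 (524.4, -54.8) -60 0.02  0.01 [16.0, 25.5, 124.6, -77.1, 49.5, 49.9]
40 (524.4, -54.8) -45 0.88  1.12 
40 (524.4, -54.8) -30 2.09  2.96 
40 (524.4, -54.8) -15 2.47  3.73 
40 (540, -90) -75 0.0 [5.4, 26.7, 114.8, -68.4, 54.3, 41.0] 0.0 [12.4, 28.9, 117.0, -66.6, 56.5, 47.8]
40 (540, -90) -60 0.08  0.09 
40 (540, -90) -45 1.04  1.43 
40 (540, -90) -30 2.05  3.05 
40 (540, -90) -15 2.14  3.39 
40 (480, -120) -75 0.0 [2.2, 22.8, 123.0, -73.5, 51.2, 45.3] 0.0 [10.2, 25.3, 125.6, -71.4, 53.6, 53.0]
40 (480, -120) -60 0.47  0.47 
40 (480, -120) -45 1.86  2.38 
40 (480, -120) -30 2.84  3.99 
40 (480, -120) -15 2.87  4.14 
40 (600, -60) -75 0.0 [7.8, 30.9, 106.1, -64.1, 57.7, 36.7] 0.0 [14.0, 32.8, 108.0, -62.6, 59.6, 42.8]
40 (600, -60) -60 0.0 [6.7, 28.3, 111.5, -75.4, 46.7, 35.4] 0.0 [13.1, 29.5, 115.6, -75.9, 49.1, 43.7]
40 (600, -60) -45 0.42  0.7 
40 (600, -60) -30 1.27  2.11 
40 (600, -60) -15 1.55  2.73
```

The wrist limits favour a tool yaw the same as at the rack, so I'll take the mallet again from the top, turn it to the rack's yaw, and stand it down.

Call:
move_arm(plan=[{"tx":0,"ty":0,"tz":4,"wx":0,"wy":0,"wz":0},{"tx":0,"ty":0,"tz":4,"wx":0,"wy":0,"wz":0},{"tx":0,"ty":0,"tz":3,"wx":0,"wy":0,"wz":0},{"tx":0,"ty":0,"tz":0,"wx":0,"wy":0,"wz":0},{"tx":0,"ty":0,"tz":0,"wx":0,"wy":0,"wz":0}])

```text
time_s: 7.37
ee_pos: [522.8, -54.7, 164.0]
ee_rot: [-179.7, 0.2, 44.7]
force: [-0.3, -0.4, 0.8]
gripper_width: 49.8
gripper_force: 0.0
```

Call:
move_arm(plan=[{"tx":0,"ty":0,"tz":0,"wx":0,"wy":0,"wz":0},{"tx":0,"ty":0,"tz":0,"wx":0,"wy":0,"wz":0},{"tx":0,"ty":0,"tz":0,"wx":0,"wy":0,"wz":0},{"tx":0,"ty":0,"tz":0,"wx":0,"wy":0,"wz":0},{"tx":0,"ty":0,"tz":0,"wx":0,"wy":0,"wz":0},{"tx":0,"ty":0,"tz":-1,"wx":0,"wy":0,"wz":0},{"tx":0,"ty":0,"tz":-1,"wx":0,"wy":0,"wz":0},{"tx":0,"ty":0,"tz":0,"wx":0,"wy":0,"wz":0}], gripper=0)

```text
time_s: 8.03
ee_pos: [525.6, -55.0, 188.3]
ee_rot: [179.8, -0.2, 44.7]
force: [0.5, 0.2, -3.2]
gripper_width: 15.6
gripper_force: 30.0
```

```bash
python3 - <<'E'
from go import *
show((525,-70,187),Rt(-101.7-90,90),9)
E
```

```text
[{tx: -0.12, ty: 0.11, tz: 0.01, wx: 0.0002, wy: -0.0004, wz: 0.1094}, {tx: -0.11, ty: 0.13, tz: 0.01, wx: 0.0002, wy: -0.0004, wz: 0.1094}, {tx: -0.09, ty: 0.14, tz: 0.01, wx: 0.0002, wy: -0.0004, wz: 0.1094}, {tx: -0.08, ty: 0.15, tz: 0.01, wx: 0.0002, wy: -0.0004, wz: 0.1094}, {tx: -0.06, ty: 0.15, tz: 0.01, wx: 0.0002, wy: -0.0004, wz: 0.1094}, {tx: -0.05, ty: 0.16, tz: 0.01, wx: 0.0002, wy: -0.0004, wz: 0.1094}, {tx: -0.03, ty: 0.16, tz: 0.01, wx: 0.0002, wy: -0.0004, wz: 0.1094}, {tx: -0.01, ty: 0.17, tz: 0.01, wx: 0.0002, wy: -0.0004, wz: 0.1094}, {tx: 0.01, ty: 0.17, tz: 0.01, wx: 0.0002, wy: -0.0004, wz: 0.1094}] dist/row 1.676987587930347
```

Call:
move_arm(plan=[{"tx":-0.1,"ty":0.1,"tz":0,"wx":0,"wy":0,"wz":0.11},{"tx":-0.1,"ty":0.15,"tz":0,"wx":0,"wy":0,"wz":0.11},{"tx":-0.1,"ty":0.15,"tz":0,"wx":0,"wy":0,"wz":0.11},{"tx":-0.1,"ty":0.15,"tz":0,"wx":0,"wy":0,"wz":0.11},{"tx":-0.05,"ty":0.15,"tz":0,"wx":0,"wy":0,"wz":0.11},{"tx":-0.05,"ty":0.15,"tz":0,"wx":0,"wy":0,"wz":0.11},{"tx":0,"ty":0.15,"tz":0,"wx":0,"wy":0,"wz":0.11},{"tx":0,"ty":0.15,"tz":0,"wx":0,"wy":0,"wz":0.11},{"tx":0,"ty":0.2,"tz":0,"wx":0,"wy":0,"wz":0.104},{"tx":0,"ty":0,"tz":1.0,"wx":0,"wy":0,"wz":0},{"tx":0,"ty":0,"tz":0.6,"wx":0,"wy":0,"wz":0},{"tx":0,"ty":0,"tz":0,"wx":0,"wy":0,"wz":0}])

```text
time_s: 9.03
ee_pos: [523.9, -69.9, 169.4]
ee_rot: [180.0, 0.0, -11.5]
force: [-0.1, -0.5, -3.6]
gripper_width: 15.6
gripper_force: 30.0
```

Call:
move_arm(plan=[{"tx":0,"ty":0,"tz":0.1,"wx":0,"wy":0,"wz":0},{"tx":0,"ty":0,"tz":0.1,"wx":0,"wy":0,"wz":0},{"tx":0,"ty":0,"tz":0.1,"wx":0,"wy":0,"wz":0},{"tx":0,"ty":0,"tz":0,"wx":0,"wy":0,"wz":0},{"tx":0,"ty":0,"tz":0,"wx":0,"wy":0,"wz":0}])

```text
time_s: 9.45
ee_pos: [524.0, -69.8, 169.3]
ee_rot: [180.0, -0.1, -11.5]
force: [-5.0, -0.2, 13.9]
gripper_width: 16.0
gripper_force: 30.0
```

Call:
move_arm(plan=[{"tx":0,"ty":0,"tz":0,"wx":0,"wy":0,"wz":0},{"tx":0,"ty":0,"tz":0,"wx":0,"wy":0,"wz":0},{"tx":0,"ty":0,"tz":0,"wx":0,"wy":0,"wz":0},{"tx":0,"ty":0,"tz":0,"wx":0,"wy":0,"wz":0},{"tx":0,"ty":0,"tz":0,"wx":0,"wy":0,"wz":0},{"tx":0,"ty":0,"tz":-2,"wx":0,"wy":0,"wz":0},{"tx":0,"ty":0,"tz":-3,"wx":0,"wy":0,"wz":0},{"tx":0,"ty":0,"tz":-4,"wx":0,"wy":0,"wz":0},{"tx":0,"ty":0,"tz":-4,"wx":0,"wy":0,"wz":0},{"tx":0,"ty":0,"tz":0,"wx":0,"wy":0,"wz":0}], gripper=5)

```text
time_s: 10.28
ee_pos: [527.8, -70.3, 305.0]
ee_rot: [-179.9, -0.9, -11.6]
force: [1.3, -0.3, 0.5]
gripper_width: 50.1
gripper_force: 0.0
```

```bash
python3 - <<'E'
from h import *
from go import *
from kin import *
from workcell import env,grab_frame
s=env.state();print(s["time_s"],s["ee_pos"],s["ee_rot"],s["qpos"])
g=grab_frame("scene");pickle.dump(g,open("s4.pkl","wb"))
for n,lo,hi in(("yel",(20,130,60),(35,255,255)),):
    m=cv2.inRange(cv2.cvtColor(g["color"],cv2.COLOR_RGB2HSV),lo,hi);k,l,st,ce=cv2.connectedComponentsWithStats(m)
    for i in range(1,k):
        if st[i,4]>20 and 230<ce[i][0]<360 and 150<ce[i][1]<300: print(n,st[i].tolist(),ce[i])
a=np.radians(-11.5);yv=np.array([np.cos(a),np.sin(a),0]);o=np.array([524,-69.8,3])
for P in(o+yv*40+[0,0,22],o-yv*40+[0,0,22],o+[0,0,190]):print(proj(g,P).round(1))
R=Rt(-101.5,40,0); T=np.array([524,-69.8,83])+19*R[:,2]; P=T-110*R[:,2]; print("grasp TCP",T,"pre",P)
p,e=fit(260)
mid=P+[0,0,60]
for x in(mid,P,T): print(ik(x,R,p,[[0,20,110,-40,50,30]]))
show(P+[0,0,60],R,20)
E
```

```text
10.2833 [527.79079385 -70.31291648 305.01778939] [-179.94416269   -0.89571592  -11.62512178] [-8.83356806e+00  1.14025115e+01  8.61487488e+01  1.22824969e-02
  8.15513677e+01  9.27894078e+01]
yel [299, 224, 13, 23, 119] [306.80672269 234.52941176]
yel [278, 234, 12, 23, 187] [283.52406417 244.89304813]
[[280.1 246.2]]
[[306.5 234.4]]
[[292.  193.7]]
grasp TCP [521.09823073 -84.06265162  70.78703542] pre [537.89794754  -1.48940541 141.49367248]
(np.float64(9.387568031646483e-29), array([ 17.5,  26.1,  93.5, -42.1,  90.3,  40.5]))
(np.float64(1.97006917722468e-28), array([ 17.5,  29.6,  97.3, -42.3,  84.8,  45.4]))
(np.float64(1.2175229907374521e-28), array([ 10.1,  32.2, 106.2, -48.2,  72.9,  49.7]))
[{tx: -0.02, ty: -0.35, tz: 0.5, wx: -0.0338, wy: -0.0344, wz: -0.0734}, {tx: 0.03, ty: -0.36, tz: 0.49, wx: -0.0338, wy: -0.0344, wz: -0.0734}, {tx: 0.07, ty: -0.38, tz: 0.47, wx: -0.0338, wy: -0.0344, wz: -0.0734}, {tx: 0.11, ty: -0.39, tz: 0.46, wx: -0.0338, wy: -0.0344, wz: -0.0734}, {tx: 0.16, ty: -0.39, tz: 0.44, wx: -0.0338, wy: -0.0344, wz: -0.0734}, {tx: 0.2, ty: -0.39, tz: 0.42,
[... 367 characters left out ...]
38, wy: -0.0344, wz: -0.0734}, {tx: 0.44, ty: -0.32, tz: 0.28, wx: -0.0338, wy: -0.0344, wz: -0.0734}, {tx: 0.47, ty: -0.3, tz: 0.25, wx: -0.0338, wy: -0.0344, wz: -0.0734}, {tx: 0.5, ty: -0.27, tz: 0.23, wx: -0.0338, wy: -0.0344, wz: -0.0734}, {tx: 0.52, ty: -0.24, tz: 0.2, wx: -0.0338, wy: -0.0344, wz: -0.0734}, {tx: 0.55, ty: -0.21, tz: 0.17, wx: -0.0338, wy: -0.0344, wz: -0.0734}, {tx: 0.56, ty: -0.17, tz: 0.15, wx: -0.0338, wy: -0.0344, wz: -0.0734}, {tx: 0.58, ty: -0.13, tz: 0.12, wx: -0.0338, wy: -0.0344, wz: -0.0734}, {tx: 0.59, ty: -0.09, tz: 0.1, wx: -0.0338, wy: -0.0344, wz: -0.0734}, {tx: 0.6, ty: -0.05, tz: 0.08, wx: -0.0338, wy: -0.0344, wz: -0.0734}] dist/row 6.084184984089247
```

Call:
move_arm(plan=[{"tx":0,"ty":-4,"tz":0,"wx":0,"wy":0,"wz":0},{"tx":0,"ty":-4,"tz":0,"wx":0,"wy":0,"wz":0},{"tx":0,"ty":0,"tz":0,"wx":0,"wy":0,"wz":-0.121},{"tx":0,"ty":0,"tz":0,"wx":0,"wy":0,"wz":-0.121},{"tx":0,"ty":0,"tz":0,"wx":0,"wy":0,"wz":-0.121},{"tx":0,"ty":0,"tz":0,"wx":0,"wy":0,"wz":-0.121},{"tx":0,"ty":0,"tz":0,"wx":0,"wy":0,"wz":-0.121},{"tx":0,"ty":0,"tz":0,"wx":0,"wy":0,"wz":-0.121},{"tx":0,"ty":0,"tz":0,"wx":0,"wy":0,"wz":-0.121},{"tx":0,"ty":0,"tz":0,"wx":0,"wy":0,"wz":-0.121},{"tx":0,"ty":0,"tz":0,"wx":0,"wy":0,"wz":-0.121},{"tx":0,"ty":0,"tz":0,"wx":0,"wy":0,"wz":-0.121}])

```text
time_s: 11.33
ee_pos: [539.6, 8.6, 295.1]
ee_rot: [-179.8, 0.1, 58.0]
force: [-0.2, -1.4, -0.1]
gripper_width: 49.6
gripper_force: 0.0
```

Call:
move_arm(plan=[{"tx":0,"ty":0,"tz":0,"wx":0,"wy":0,"wz":-0.121},{"tx":0,"ty":0,"tz":0,"wx":0,"wy":0,"wz":-0.121},{"tx":0,"ty":0,"tz":0,"wx":0,"wy":0,"wz":-0.119},{"tx":0,"ty":0,"tz":0,"wx":0,"wy":-0.097,"wz":0},{"tx":0,"ty":0,"tz":0,"wx":0,"wy":-0.097,"wz":0},{"tx":0,"ty":0,"tz":0,"wx":0,"wy":-0.097,"wz":0},{"tx":0,"ty":0,"tz":0,"wx":0,"wy":-0.097,"wz":0},{"tx":0,"ty":0,"tz":0,"wx":0,"wy":-0.097,"wz":0},{"tx":0,"ty":0,"tz":0,"wx":0,"wy":-0.097,"wz":0},{"tx":0,"ty":0,"tz":0,"wx":0,"wy":-0.097,"wz":0},{"tx":0,"ty":0,"tz":0,"wx":0,"wy":-0.097,"wz":0},{"tx":0,"ty":0,"tz":0,"wx":0,"wy":-0.097,"wz":0}])

```text
time_s: 12.33
ee_pos: [540.1, 9.0, 295.8]
ee_rot: [-179.9, 50.3, 78.6]
force: [-0.3, -0.2, -0.5]
gripper_width: 50.2
gripper_force: 0.0
```

```bash
python3 - <<'E'
from go import *
from kin import *
from workcell import env
s=env.state();print(s["time_s"],s["ee_pos"],s["ee_rot"],s["qpos"].round(1))
for d in(200,240,280,320): print(d,(fk(s["qpos"],fit(d)[0])[0]-s["ee_pos"]).round(1))
R=Rt(-101.5,40,0); show((537.9,-1.5,141.5),R,8)
E
```

```text
12.3333 [540.09584657   9.01693514 295.83643242] [-179.86023891   50.31762639   78.57126493] [ 22.9  26.3  82.9 -40.4 101.6  37.2]
200 [ 19.7 101.7 -48.4]
240 [ 13.9  71.7 -34.1]
280 [  8.1  41.7 -19.9]
320 [ 2.3 11.8 -5.6]
[{tx: 1.4, ty: 0.0, tz: 1.34, wx: -0.0002, wy: 0.0007, wz: 0.0001}, {tx: 1.4, ty: 0.0, tz: 1.34, wx: -0.0002, wy: 0.0007, wz: 0.0001}, {tx: 1.4, ty: 0.0, tz: 1.34, wx: -0.0002, wy: 0.0007, wz: 0.0001}, {tx: 1.4, ty: 0.0, tz: 1.34, wx: -0.0002, wy: 0.0007, wz: 0.0001}, {tx: 1.4, ty: 0.0, tz: 1.34, wx: -0.0002, wy: 0.0007, wz: 0.0001}, {tx: 1.39, ty: 0.0, tz: 1.34, wx: -0.0002, wy: 0.0007, wz: 0.0001}, {tx: 1.39, ty: 0.0, tz: 1.34, wx: -0.0002, wy: 0.0007, wz: 0.0001}, {tx: 1.39, ty: -0.0, tz: 1.34, wx: -0.0002, wy: 0.0007, wz: 0.0001}] dist/row 19.33874108742289
```

```bash
python3 - <<'E'
from h import *
from workcell import env,grab_frame
f=grab_frame("wrist");pickle.dump(f,open("w5.pkl","wb"))
V=np.array(f["view"]);print("cam",(-V[:3,:3].T@V[:3,3]).round(0),"look",(-V[2,:3]).round(2))
P=[[582.2,-297.4,230],[569,-361.1,225],[484.3,-277.1,230],[471.1,-340.8,225],[524,-70,193]]
print(proj(f,P).round(0))
cv2.imwrite("pics/w5.png",f["color"][:,:,::-1])
E
```

```text
cam [577. 181. 350.] look [-0.18 -0.89 -0.43]
[[402. 313.]
 [393. 321.]
 [321. 313.]
 [320. 321.]
 [318. 196.]]
```

View pics/w5.png

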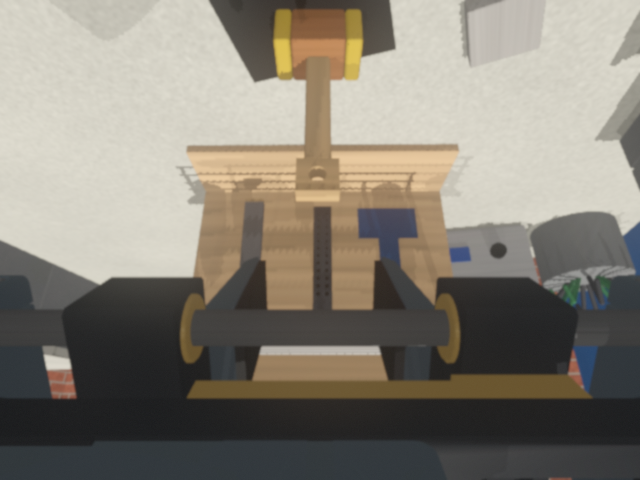

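The picture is upside down. The mallet stands with its hole at (318,173), the blue outline is at (388,225), and the pegs (expected near row 315) are hidden by the gripper. I'll tilt up and move closer to see the empty peg clearly.

Call:
move_arm(plan=[{"tx":0,"ty":0,"tz":0,"wx":0,"wy":-0.087,"wz":0},{"tx":0,"ty":0,"tz":0,"wx":0,"wy":-0.087,"wz":0},{"tx":0,"ty":0,"tz":0,"wx":0,"wy":-0.087,"wz":0},{"tx":-2.9,"ty":0,"tz":1.4,"wx":0,"wy":0,"wz":0},{"tx":-2.9,"ty":0,"tz":1.4,"wx":0,"wy":0,"wz":0},{"tx":-2.9,"ty":0,"tz":1.4,"wx":0,"wy":0,"wz":0},{"tx":-2.9,"ty":0,"tz":1.4,"wx":0,"wy":0,"wz":0},{"tx":0,"ty":0,"tz":0,"wx":0,"wy":0,"wz":0},{"tx":0,"ty":0,"tz":0,"wx":0,"wy":0,"wz":0},{"tx":0,"ty":0,"tz":0,"wx":0,"wy":0,"wz":0}])

```text
time_s: 13.22
ee_pos: [519.8, -89.2, 377.1]
ee_rot: [-179.7, 64.9, 78.6]
force: [0.3, 0.6, 0.9]
gripper_width: 49.9
gripper_force: 0.0
```

```bash
python3 - <<'E'
from h import *
from workcell import env,grab_frame
s=env.state();print(s["time_s"],s["ee_pos"],s["ee_rot"],s["qpos"].round(1))
f=grab_frame("wrist");pickle.dump(f,open("w6.pkl","wb"))
P=[[582.2,-297.4,230],[569,-361.1,225],[484.3,-277.1,230],[471.1,-340.8,225]]
q=proj(f,P);print(q.round(0))
a=crop(f,int(q[0][0])-65,int(q[0][1])-50,130,100,6,"w6.png")
E
```

```text
13.2167 [519.7837818  -89.23045769 377.14674809] [-179.72929206   64.89692578   78.61071183] [ 18.7  23.2  86.5 -54.7 106.7  31.9]
[[419. 158.]
 [405. 175.]
 [322. 158.]
 [321. 175.]]
```

View pics/w6.png

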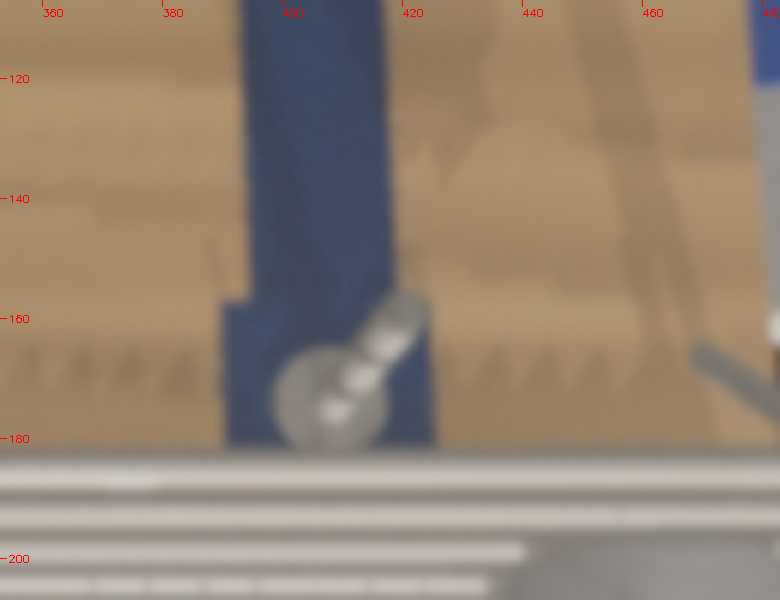

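The peg is clear. Its tip cap centre is at (421.5,159.8), its collar centre at (409.2,174.7), and the path below the shelf is free. I'll refine the rack pose with these.

```bash
cat > rack.py <<'E'
from h import *
from scipy.optimize import least_squares
t,s,w=load("top0"),load("scene0"),load("w6")
obs=[(t,(463.3,213.3),(-70,190,14),4),(t,(435,361.7),(-70,-190,14),4),(s,(200,231.7),(-70,190,0),4),(s,(318.5,183),(-70,-190,0),4),
 (s,(164,116),(30,190,314),4),(s,(299,74),(30,-190,314),4),(t,(549,196.5),(30,190,314),4),(w,(421.5,159.8),(-32,100,229.8),1),(w,(409.2,174.7),(27,100,225.3),1)]
def T(v,p): a=v[2];p=np.array(p);return np.array([v[0]+np.cos(a)*p[0]-np.sin(a)*p[1],v[1]+np.sin(a)*p[0]+np.cos(a)*p[1],p[2]+v[3]])
f=lambda v:np.concatenate([(proj(F,T(v,p))[0]-uv)/k for F,uv,p,k in obs]+[[v[3]/1.5]])
v=least_squares(f,[477,-311,-1.775,0],x_scale=[10,10,.1,1]).x
E
python3 - <<'E'
from rack import *
print(v[:2],np.degrees(v[2]),v[3],f(v).round(1).tolist())
print("tip",T(v,(-35,100,230)),"root",T(v,(30,100,225)))
# outline centreline on the board: where do rays of strip centres hit plane x=30 -> y in rack
a=v[2];n=np.array([np.cos(a),np.sin(a),0]);
for uv in((406.8,130),(407.7,155),(408.7,165),(409,178)):
    o,d=ray(w,uv);p0=T(v,(30,0,0));p=o+d*(np.dot(p0-o,n)/np.dot(d,n));q=p-p0;print("outline y",(-np.sin(a)*q[0]+np.cos(a)*q[1]).round(1),p[2].round(1))
E
```

```text
[ 480.61660636 -312.97830671] -101.22726751172833 0.42698321431075265 [0.3, -0.6, 0.2, -0.3, -0.5, 0.3, -0.2, -0.1, -0.3, 0.6, -0.1, -0.4, -0.0, -0.7, 0.0, -0.5, -0.4, 0.3, 0.3]
tip [ 585.51740809 -298.11823283  230.42698321] root [ 572.86183182 -361.87430226  225.42698321]
outline y 100.6 166.9
outline y 100.4 199.3
outline y 101.1 212.0
outline y 100.7 228.4
```

```bash
python3 - <<'E'
from go import *
R=Rt(-101.5,40,0); show((537.9,-1.5,240),R,6); show((537.9,-1.5,141.5),R,3,(537.9,-1.5,240),R)
E
```

```text
[{tx: 2.7, ty: 0.0, tz: -0.38, wx: -0.0005, wy: 0.0435, wz: 0.0002}, {tx: 2.71, ty: 0.0, tz: -0.26, wx: -0.0005, wy: 0.0435, wz: 0.0002}, {tx: 2.72, ty: 0.0, tz: -0.14, wx: -0.0005, wy: 0.0435, wz: 0.0002}, {tx: 2.72, ty: 0.0, tz: -0.03, wx: -0.0005, wy: 0.0435, wz: 0.0002}, {tx: 2.72, ty: 0.0, tz: 0.09, wx: -0.0005, wy: 0.0435, wz: 0.0002}, {tx: 2.72, ty: 0.0, tz: 0.21, wx: -0.0005, wy: 0.0435, wz: 0.0002}] dist/row 27.23654832631169
[{tx: 2.52, ty: -0.0, tz: 2.11, wx: 0.0, wy: 0.0, wz: 0.0}, {tx: 2.52, ty: 0.0, tz: 2.11, wx: 0.0, wy: 0.0, wz: 0.0}, {tx: 2.52, ty: -0.0, tz: 2.11, wx: 0.0, wy: 0.0, wz: 0.0}] dist/row 32.833333333333336
```

Call:
move_arm(plan=[{"tx":2.7,"ty":0,"tz":-0.4,"wx":0,"wy":0.043,"wz":0},{"tx":2.7,"ty":0,"tz":-0.3,"wx":0,"wy":0.043,"wz":0},{"tx":2.7,"ty":0,"tz":-0.1,"wx":0,"wy":0.043,"wz":0},{"tx":2.7,"ty":0,"tz":0,"wx":0,"wy":0.043,"wz":0},{"tx":2.7,"ty":0,"tz":0.1,"wx":0,"wy":0.043,"wz":0},{"tx":2.7,"ty":0,"tz":0.2,"wx":0,"wy":0.043,"wz":0},{"tx":2.5,"ty":0,"tz":2.1,"wx":0,"wy":0,"wz":0},{"tx":2.5,"ty":0,"tz":2.1,"wx":0,"wy":0,"wz":0},{"tx":2.5,"ty":0,"tz":2.1,"wx":0,"wy":0,"wz":0},{"tx":0,"ty":0,"tz":0,"wx":0,"wy":0,"wz":0},{"tx":0,"ty":0,"tz":0,"wx":0,"wy":0,"wz":0},{"tx":0,"ty":0,"tz":0,"wx":0,"wy":0,"wz":0}])

```text
time_s: 14.27
ee_pos: [538.5, -2.5, 144.8]
ee_rot: [179.9, 50.2, 78.4]
force: [1.0, -0.7, -0.2]
gripper_width: 49.7
gripper_force: 0.0
```

```bash
python3 - <<'E'
from go import *
from workcell import env
s=env.state();print(s["ee_pos"],s["ee_rot"],s["qpos"].round(1))
R=Rt(-101.5,40,0); show((521.1,-84.06,70.8),R,5)
E
```

```text
[538.4652567   -2.51543146 144.83016842] [179.93626241  50.21015035  78.36587392] [ 21.9  33.4  94.2 -39.9  86.9  48.6]
[{tx: 0.07, ty: -0.01, tz: 2.23, wx: -0.0001, wy: 0.0007, wz: -0.0003}, {tx: 0.07, ty: -0.01, tz: 2.23, wx: -0.0001, wy: 0.0007, wz: -0.0003}, {tx: 0.07, ty: -0.01, tz: 2.23, wx: -0.0001, wy: 0.0007, wz: -0.0003}, {tx: 0.07, ty: -0.01, tz: 2.23, wx: -0.0001, wy: 0.0007, wz: -0.0003}, {tx: 0.06, ty: -0.01, tz: 2.23, wx: -0.0001, wy: 0.0007, wz: -0.0003}] dist/row 22.299358406765112
```

Call:
move_arm(plan=[{"tx":0.3,"ty":0,"tz":2.2,"wx":0,"wy":0.003,"wz":0},{"tx":0,"ty":0,"tz":2.5,"wx":0,"wy":0,"wz":0},{"tx":0,"ty":0,"tz":2.5,"wx":0,"wy":0,"wz":0},{"tx":0,"ty":0,"tz":2.5,"wx":0,"wy":0,"wz":0},{"tx":0,"ty":0,"tz":1.5,"wx":0,"wy":0,"wz":0},{"tx":0,"ty":0,"tz":0,"wx":0,"wy":0,"wz":0},{"tx":0,"ty":0,"tz":0,"wx":0,"wy":0,"wz":0},{"tx":0,"ty":0,"tz":0,"wx":0,"wy":0,"wz":0}])

```text
time_s: 14.93
ee_pos: [522.4, -84.4, 71.4]
ee_rot: [179.7, 49.9, 78.1]
force: [-0.1, 0.5, 0.3]
gripper_width: 50.2
gripper_force: 0.0
```

Call:
move_arm(plan=[{"tx":0,"ty":0,"tz":0,"wx":0,"wy":0,"wz":0},{"tx":0,"ty":0,"tz":0,"wx":0,"wy":0,"wz":0},{"tx":0,"ty":0,"tz":0,"wx":0,"wy":0,"wz":0},{"tx":0,"ty":0,"tz":0,"wx":0,"wy":0,"wz":0},{"tx":0,"ty":0,"tz":0,"wx":0,"wy":0,"wz":0},{"tx":0,"ty":0,"tz":0,"wx":0,"wy":0,"wz":0},{"tx":0,"ty":0,"tz":0,"wx":0,"wy":0,"wz":0}], gripper=0, force=40)

```text
time_s: 15.52
ee_pos: [520.5, -85.0, 70.0]
ee_rot: [-180.0, 50.0, 78.4]
force: [-1.7, 3.8, 3.8]
gripper_width: 21.9
gripper_force: 40.0
```

```bash
python3 - <<'E'
from workcell import env
s=env.state();print(s["time_s"],s["ee_pos"],s["ee_rot"],s["qpos"].round(1))
E
```

```text
15.5167 [520.52690269 -84.97437467  69.96289693] [-179.96524769   50.02729661   78.36228155] [ 15.1  35.8 104.  -45.2  74.5  53.2]
```

```bash
python3 - <<'E'
from go import *
R=Rt(-101.6,40,0); a=(520.5,-85,70);b=(520.5,-85,122.4);c=(591.1,-269.3,122.4)
show(b,R,3,a,R);show(c,R,10,b,R)
E
```

```text
[{tx: -1.34, ty: 0.0, tz: -1.12, wx: 0.0, wy: 0.0, wz: 0.0}, {tx: -1.34, ty: 0.0, tz: -1.12, wx: 0.0, wy: 0.0, wz: 0.0}, {tx: -1.34, ty: 0.0, tz: -1.12, wx: 0.0, wy: 0.0, wz: 0.0}] dist/row 17.46666666666667
[{tx: -1.07, ty: 1.06, tz: 1.27, wx: 0.0, wy: 0.0, wz: 0.0}, {tx: -1.07, ty: 1.06, tz: 1.27, wx: 0.0, wy: 0.0, wz: 0.0}, {tx: -1.07, ty: 1.06, tz: 1.27, wx: 0.0, wy: 0.0, wz: 0.0}, {tx: -1.07, ty: 1.06, tz: 1.27, wx: 0.0, wy: 0.0, wz: 0.0}, {tx: -1.07, ty: 1.06, tz: 1.27, wx: 0.0, wy: 0.0, wz: 0.0}, {tx: -1.07, ty: 1.06, tz: 1.27, wx: 0.0, wy: 0.0, wz: 0.0}, {tx: -1.07, ty: 1.06, tz: 1.27, wx: 0.0, wy: 0.0, wz: 0.0}, {tx: -1.07, ty: 1.06, tz: 1.27, wx: 0.0, wy: 0.0, wz: 0.0}, {tx: -1.07, ty: 1.06, tz: 1.27, wx: 0.0, wy: 0.0, wz: 0.0}, {tx: -1.07, ty: 1.06, tz: 1.27, wx: 0.0, wy: 0.0, wz: 0.0}] dist/row 19.73596970001728
```

Call:
move_arm(plan=[{"tx":-1.3,"ty":0,"tz":-1.1,"wx":0,"wy":0,"wz":0},{"tx":-1.4,"ty":0,"tz":-1.1,"wx":0,"wy":0,"wz":0},{"tx":-1.3,"ty":0,"tz":-1.1,"wx":0,"wy":0,"wz":0},{"tx":-1.1,"ty":1.1,"tz":1.3,"wx":0,"wy":0,"wz":0},{"tx":-1.1,"ty":1.1,"tz":1.3,"wx":0,"wy":0,"wz":0},{"tx":-1.1,"ty":1.1,"tz":1.3,"wx":0,"wy":0,"wz":0},{"tx":-1.1,"ty":1.1,"tz":1.3,"wx":0,"wy":0,"wz":0},{"tx":-1.1,"ty":1.1,"tz":1.3,"wx":0,"wy":0,"wz":0},{"tx":-1.1,"ty":1.1,"tz":1.3,"wx":0,"wy":0,"wz":0},{"tx":-1.1,"ty":1.1,"tz":1.3,"wx":0,"wy":0,"wz":0},{"tx":-1.1,"ty":1.1,"tz":1.3,"wx":0,"wy":0,"wz":0},{"tx":-1.0,"ty":1.0,"tz":1.2,"wx":0,"wy":0,"wz":0}])

```text
time_s: 16.52
ee_pos: [586.4, -255.0, 120.9]
ee_rot: [-179.9, 49.9, 78.4]
force: [0.1, 0.5, -3.1]
gripper_width: 21.9
gripper_force: 40.0
```

Call:
move_arm(plan=[{"tx":0,"ty":0.8,"tz":0,"wx":0,"wy":0,"wz":0},{"tx":0,"ty":0,"tz":0,"wx":0,"wy":0,"wz":0},{"tx":0,"ty":0,"tz":0,"wx":0,"wy":0,"wz":0},{"tx":0,"ty":0,"tz":0,"wx":0,"wy":0,"wz":0},{"tx":0,"ty":0,"tz":0,"wx":0,"wy":0,"wz":0}])

```text
time_s: 16.93
ee_pos: [593.8, -254.7, 121.8]
ee_rot: [-179.9, 50.0, 78.5]
force: [0.1, 0.7, -3.2]
gripper_width: 21.7
gripper_force: 40.0
```

```bash
python3 - <<'E'
from go import *
from rack import *
from workcell import env,grab_frame
s_=env.state();print(s_["time_s"],s_["ee_pos"],s_["ee_rot"],s_["qpos"].round(1),s_["force"])
e=s_["ee_pos"];y=np.radians(s_["ee_rot"][2]-180);fm=np.array([np.cos(y),np.sin(y),0]);eye=e-15.6*fm+[0,0,108]
print("eye est",eye); g=grab_frame("scene");pickle.dump(g,open("s7.pkl","wb"))
tip=T(v,(-35,100,230));print("tip",tip,proj(g,[eye,tip]).round(1))
q=proj(g,[eye])[0].astype(int);crop(g,q[0]-60,q[1]-40,130,110,6,"s7.png")
fp=np.array([np.cos(v[2]),np.sin(v[2]),0]);d=eye-tip;print("along",d@fp,"lat",d@np.array([-fp[1],fp[0],0]),"dz",d[2])
E
```

```text
16.9333 [ 593.76393356 -254.74245706  121.8267163 ] [-179.9239045    49.99438691   78.48342999] [ -1.3  35.2  94.6 -52.3  72.2  37.4] [ 0.07865169  0.72937165 -3.17515559]
eye est [ 596.87849418 -239.45653176  229.8267163 ]
tip [ 585.51740809 -298.11823283  230.42698321] [[223.4 161.5]
 [212.7 147.9]]
along -59.75108581218352 lat -0.2778375220444076 dz -0.6002669167878594
```

View pics/s7.png

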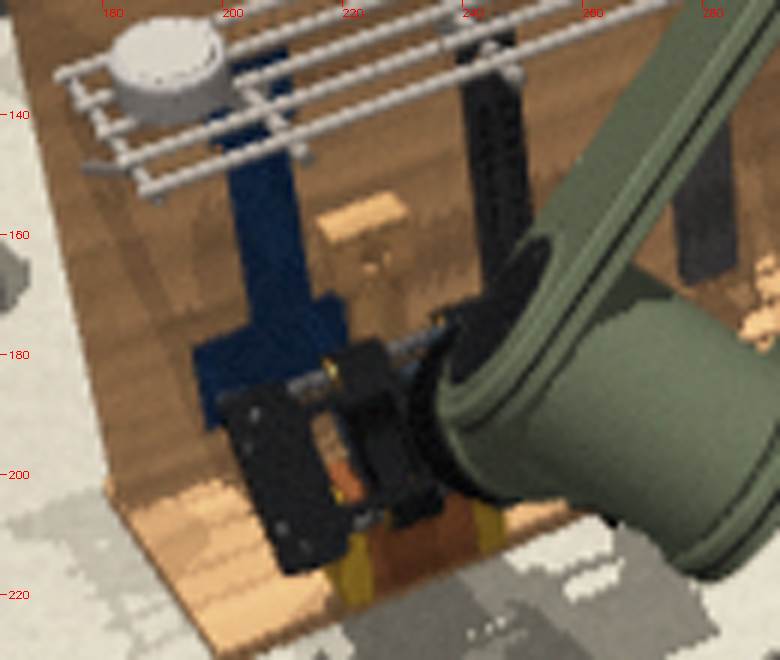

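The eye is at scene px (225.5,164.7). The peg tip shows between the rods at about (213.8,146.4), and the way in is clear. I'll check the scene camera's bias numerically.

```bash
python3 - <<'E'
from rack import *
g=load("s7");eye=np.array([596.88,-239.46,229.83]);fp=np.array([np.cos(v[2]),np.sin(v[2]),0])
print("top face",proj(g,eye+[0,0,15]),"front hole",proj(g,eye-8*fp))
for y in(100,0,-100): print("peg",y,proj(g,[T(v,(-35,y,230)),T(v,(-32,y,230)),T(v,(0,y,227.5))]).round(1).tolist(), "front rod",proj(g,[T(v,(-60,y,268))]).round(1).tolist())
print("front rod end",proj(g,[T(v,(-60,190,268)),T(v,(-60,-190,268))]).round(1).tolist())
print("board top ctr",proj(g,[T(v,(30,190,314))]).round(1))
im=load("scene0");crop
# tan bright patch centroid of mallet top face
c=g["color"].astype(int);sub=c[145:166,210:236];m=(sub.sum(2)>520)
ys,xs=np.nonzero(m);print("patch",xs.mean()+210,ys.mean()+145,m.sum())
E
```

```text
top face [[222.74693541 156.74552306]] front hole [[224.84674685 163.30481839]]
peg 100 [[212.7, 147.9], [212.2, 147.2], [206.8, 141.1]] front rod [[215.3, 141.4]]
peg 0 [[248.2, 134.8], [247.7, 134.2], [242.0, 128.3]] front rod [[251.7, 128.1]]
peg -100 [[282.2, 122.3], [281.6, 121.7], [275.6, 116.1]] front rod [[286.5, 115.4]]
front rod end [[181.0, 153.9], [316.5, 104.4]]
board top ctr [[162.9 118.3]]
patch 221.93333333333334 156.13333333333333 15
```

Call:
move_arm(plan=[{"tx":-0.12,"ty":-0.1,"tz":-0.1,"wx":0,"wy":0,"wz":0},{"tx":-0.64,"ty":0,"tz":0.76,"wx":0,"wy":0,"wz":0},{"tx":-0.64,"ty":0,"tz":0.76,"wx":0,"wy":0,"wz":0},{"tx":-0.64,"ty":0,"tz":0.76,"wx":0,"wy":0,"wz":0},{"tx":-0.64,"ty":0,"tz":0.76,"wx":0,"wy":0,"wz":0},{"tx":-0.64,"ty":0,"tz":0.76,"wx":0,"wy":0,"wz":0},{"tx":0,"ty":0,"tz":0,"wx":0,"wy":0,"wz":0},{"tx":0,"ty":0,"tz":0,"wx":0,"wy":0,"wz":0},{"tx":0,"ty":0,"tz":0,"wx":0,"wy":0,"wz":0}])

```text
time_s: 17.73
ee_pos: [582.9, -304.3, 123.7]
ee_rot: [180.0, 50.0, 78.3]
force: [-0.5, -0.3, -3.2]
gripper_width: 21.6
gripper_force: 40.0
```

```bash
cat > where.py <<'E'
from rack import *
from workcell import env,grab_frame
s_=env.state();e=s_["ee_pos"];y=np.radians(s_["ee_rot"][2]-180);fm=np.array([np.cos(y),np.sin(y),0]);eye=e-15.6*fm+[0,0,108]
tip=T(v,(-35,100,230));fp=np.array([np.cos(v[2]),np.sin(v[2]),0]);d=eye-tip;al=d@fp
print(s_["time_s"],e.round(1),s_["ee_rot"].round(2),s_["qpos"].round(1),s_["force"].round(1),s_["torque"].round(2))
print("past tip",al.round(1),"lat",(d@np.array([-fp[1],fp[0],0])).round(1),"dz to axis",(d[2]+max(al,0)*.0769).round(1))
E
python3 where.py
```

```text
17.7333 [ 582.9 -304.3  123.7] [179.99  49.99  78.34] [ -5.8  34.5  95.8 -54.6  69.2  35.7] [-0.5 -0.3 -3.2] [ 0.79 -0.09 -0.03]
past tip -9.0 lat -1.2 dz to axis 1.3
```

Call:
move_arm(plan=[{"tx":-0.13,"ty":0,"tz":0.15,"wx":0,"wy":0,"wz":0},{"tx":-0.13,"ty":0,"tz":0.15,"wx":0,"wy":0,"wz":0},{"tx":-0.13,"ty":0,"tz":0.15,"wx":0,"wy":0,"wz":0},{"tx":-0.13,"ty":0,"tz":0.15,"wx":0,"wy":0,"wz":0},{"tx":-0.13,"ty":0,"tz":0.15,"wx":0,"wy":0,"wz":0},{"tx":0,"ty":0,"tz":0,"wx":0,"wy":0,"wz":0},{"tx":0,"ty":0,"tz":0,"wx":0,"wy":0,"wz":0}])

```text
time_s: 18.32
ee_pos: [580.9, -314.0, 124.0]
ee_rot: [-180.0, 50.0, 78.4]
force: [-0.7, -0.8, -2.8]
gripper_width: 21.7
gripper_force: 40.0
```

```bash
python3 where.py
```

```text
18.3167 [ 580.9 -314.   124. ] [-180.     50.01   78.36] [ -6.6  34.4  95.9 -55.1  68.6  35.3] [-0.7 -0.8 -2.8] [ 0.73 -0.14 -0.02]
past tip 0.8 lat -1.3 dz to axis 1.6
```

Call:
move_arm(plan=[{"tx":-0.1,"ty":0,"tz":0.17,"wx":0,"wy":0,"wz":0},{"tx":-0.11,"ty":0,"tz":0.17,"wx":0,"wy":0,"wz":0},{"tx":-0.11,"ty":0,"tz":0.17,"wx":0,"wy":0,"wz":0},{"tx":-0.12,"ty":0,"tz":0.16,"wx":0,"wy":0,"wz":0},{"tx":-0.12,"ty":0,"tz":0.16,"wx":0,"wy":0,"wz":0},{"tx":0,"ty":0,"tz":0,"wx":0,"wy":0,"wz":0},{"tx":0,"ty":0,"tz":0,"wx":0,"wy":0,"wz":0}])

```text
time_s: 18.9
ee_pos: [578.9, -323.8, 122.9]
ee_rot: [180.0, 50.0, 78.4]
force: [-0.7, -0.2, -3.5]
gripper_width: 21.8
gripper_force: 40.0
```

```bash
python3 where.py
```

```text
18.9 [ 578.9 -323.8  122.9] [180.    50.01  78.35] [ -7.5  34.4  96.1 -55.6  67.9  35.1] [-0.7 -0.2 -3.5] [ 0.82 -0.13  0.  ]
past tip 10.9 lat -1.4 dz to axis 1.3
```

Call:
move_arm(plan=[{"tx":-0.23,"ty":0,"tz":0.33,"wx":0,"wy":0,"wz":0},{"tx":-0.23,"ty":0,"tz":0.33,"wx":0,"wy":0,"wz":0},{"tx":-0.23,"ty":0,"tz":0.33,"wx":0,"wy":0,"wz":0},{"tx":-0.23,"ty":0,"tz":0.33,"wx":0,"wy":0,"wz":0},{"tx":-0.23,"ty":0,"tz":0.33,"wx":0,"wy":0,"wz":0},{"tx":0,"ty":0,"tz":0,"wx":0,"wy":0,"wz":0},{"tx":0,"ty":0,"tz":0,"wx":0,"wy":0,"wz":0},{"tx":0,"ty":0,"tz":0,"wx":0,"wy":0,"wz":0}])

```text
time_s: 19.57
ee_pos: [574.9, -343.3, 121.1]
ee_rot: [180.0, 50.0, 78.4]
force: [-0.2, -0.2, -2.9]
gripper_width: 21.9
gripper_force: 40.0
```

```bash
python3 where.py
```

```text
19.5667 [ 574.9 -343.3  121.1] [179.99  50.01  78.35] [ -9.3  34.4  96.4 -56.5  66.6  34.6] [-0.2 -0.2 -2.9] [ 0.84 -0.12 -0.05]
past tip 30.8 lat -1.5 dz to axis 1.1
```

No contact force all the way, so the peg is through the eye. Next I'll lower it until the peg carries the weight.

Call:
move_arm(plan=[{"tx":0.08,"ty":0,"tz":0.06,"wx":0,"wy":0,"wz":0},{"tx":0.08,"ty":0,"tz":0.06,"wx":0,"wy":0,"wz":0},{"tx":0.08,"ty":0,"tz":0.06,"wx":0,"wy":0,"wz":0},{"tx":0,"ty":0,"tz":0,"wx":0,"wy":0,"wz":0},{"tx":0,"ty":0,"tz":0,"wx":0,"wy":0,"wz":0},{"tx":0,"ty":0,"tz":0,"wx":0,"wy":0,"wz":0}])

```text
time_s: 20.07
ee_pos: [575.1, -343.0, 118.1]
ee_rot: [-180.0, 50.0, 78.4]
force: [-0.8, -0.3, -3.4]
gripper_width: 22.2
gripper_force: 40.0
```

```bash
python3 where.py
```

```text
20.0667 [ 575.1 -343.   118.1] [-180.     50.01   78.38] [ -9.3  34.6  96.6 -56.6  66.4  34.9] [-0.8 -0.3 -3.4] [ 0.87 -0.12  0.03]
past tip 30.5 lat -1.4 dz to axis -2.0
```

Call:
move_arm(plan=[{"tx":0.08,"ty":0,"tz":0.06,"wx":0,"wy":0,"wz":0},{"tx":0.08,"ty":0,"tz":0.06,"wx":0,"wy":0,"wz":0},{"tx":0,"ty":0,"tz":0,"wx":0,"wy":0,"wz":0},{"tx":0,"ty":0,"tz":0,"wx":0,"wy":0,"wz":0},{"tx":0,"ty":0,"tz":0,"wx":0,"wy":0,"wz":0}])

```text
time_s: 20.48
ee_pos: [575.3, -343.4, 117.5]
ee_rot: [179.9, 50.1, 78.3]
force: [-1.0, 1.0, 4.4]
gripper_width: 22.0
gripper_force: 40.0
```

Call:
move_arm(plan=[{"tx":0,"ty":0,"tz":0,"wx":0,"wy":0,"wz":0},{"tx":0,"ty":0,"tz":0,"wx":0,"wy":0,"wz":0},{"tx":0,"ty":0,"tz":0,"wx":0,"wy":0,"wz":0},{"tx":0,"ty":0,"tz":0,"wx":0,"wy":0,"wz":0},{"tx":0,"ty":0,"tz":0,"wx":0,"wy":0,"wz":0},{"tx":0,"ty":0,"tz":0,"wx":0,"wy":0,"wz":0},{"tx":0,"ty":0,"tz":0,"wx":0,"wy":0,"wz":0},{"tx":0,"ty":0,"tz":-1,"wx":0,"wy":0,"wz":0},{"tx":0,"ty":0,"tz":-1,"wx":0,"wy":0,"wz":0},{"tx":0,"ty":0,"tz":-1.5,"wx":0,"wy":0,"wz":0},{"tx":0,"ty":0,"tz":-1.5,"wx":0,"wy":0,"wz":0},{"tx":0,"ty":0,"tz":0,"wx":0,"wy":0,"wz":0}], gripper=5)

```text
time_s: 21.48
ee_pos: [585.2, -303.2, 151.2]
ee_rot: [179.5, 50.0, 78.2]
force: [1.1, 0.1, -1.1]
gripper_width: 50.1
gripper_force: 0.0
```

Call:
move_arm(plan=[{"tx":0,"ty":0,"tz":-2,"wx":0,"wy":0,"wz":0},{"tx":0,"ty":0,"tz":-2,"wx":0,"wy":0,"wz":0},{"tx":0,"ty":0,"tz":-3,"wx":0,"wy":0,"wz":0},{"tx":0,"ty":0,"tz":-3,"wx":0,"wy":0,"wz":0},{"tx":0,"ty":0,"tz":-3,"wx":0,"wy":0,"wz":0},{"tx":0,"ty":0,"tz":-3,"wx":0,"wy":0,"wz":0},{"tx":0,"ty":0,"tz":0,"wx":0,"wy":0,"wz":0},{"tx":0,"ty":0,"tz":0,"wx":0,"wy":0,"wz":0},{"tx":0,"ty":0,"tz":0,"wx":0,"wy":0,"wz":0},{"tx":0,"ty":0,"tz":0,"wx":0,"wy":0,"wz":0},{"tx":0,"ty":0,"tz":0,"wx":0,"wy":0,"wz":0},{"tx":0,"ty":0,"tz":0,"wx":0,"wy":0,"wz":0}])

```text
time_s: 22.48
ee_pos: [606.8, -186.3, 250.3]
ee_rot: [-179.8, 50.0, 78.4]
force: [0.0, 0.5, -0.3]
gripper_width: 50.1
gripper_force: 0.0
```

```bash
python3 where.py; python3 - <<'E'
from h import *
from workcell import grab_frame
g=grab_frame("scene");t=grab_frame("wrist")
a=crop(g,165,100,130,140,4,None);b=cv2.resize(t["color"][:,:,::-1],(280,210));b=cv2.copyMakeBorder(b,0,a.shape[0]-210,0,0,0)
cv2.imwrite("pics/end.png",np.hstack([a,b]))
E
```

```text
22.4833 [ 606.8 -186.3  250.3] [-179.85   50.04   78.42] [  4.7  29.4  84.2 -47.4  86.7  28.2] [ 0.   0.5 -0.3] [ 0.37  0.01 -0.01]
past tip -129.5 lat -0.8 dz to axis 127.9
```

View pics/end.png

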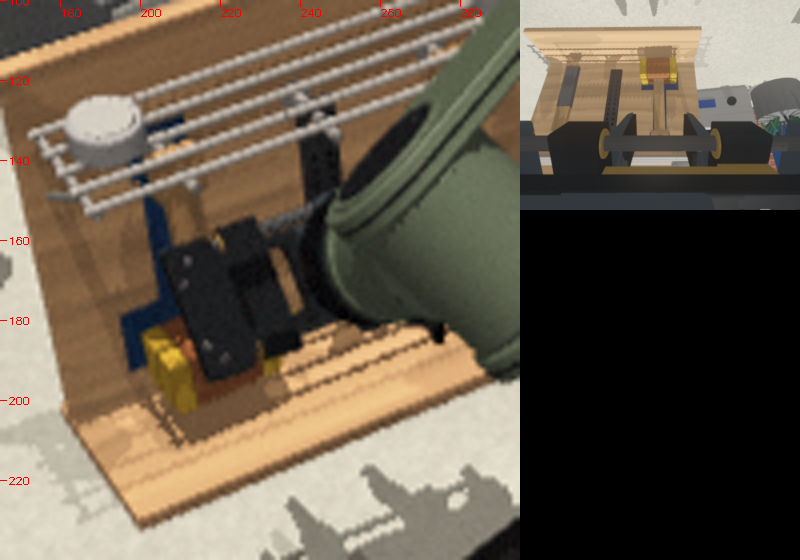

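The mallet hangs on the peg: its handle top is at scene (205,137) and its head at (210,190). It hangs straight in the wrist view, and the neighbouring tools are still in place. I'll let it settle, check for swing, and hand in.

Call:
move_arm(plan=[{"tx":0,"ty":0,"tz":0,"wx":0,"wy":0,"wz":0},{"tx":0,"ty":0,"tz":0,"wx":0,"wy":0,"wz":0},{"tx":0,"ty":0,"tz":0,"wx":0,"wy":0,"wz":0},{"tx":0,"ty":0,"tz":0,"wx":0,"wy":0,"wz":0},{"tx":0,"ty":0,"tz":0,"wx":0,"wy":0,"wz":0},{"tx":0,"ty":0,"tz":0,"wx":0,"wy":0,"wz":0},{"tx":0,"ty":0,"tz":0,"wx":0,"wy":0,"wz":0},{"tx":0,"ty":0,"tz":0,"wx":0,"wy":0,"wz":0},{"tx":0,"ty":0,"tz":0,"wx":0,"wy":0,"wz":0},{"tx":0,"ty":0,"tz":0,"wx":0,"wy":0,"wz":0},{"tx":0,"ty":0,"tz":0,"wx":0,"wy":0,"wz":0},{"tx":0,"ty":0,"tz":0,"wx":0,"wy":0,"wz":0}])

```text
time_s: 23.58
ee_pos: [607.5, -185.4, 251.1]
ee_rot: [180.0, 50.0, 78.4]
force: [0.3, 0.4, -0.5]
gripper_width: 50.2
gripper_force: 0.0
```

```bash
python3 - <<'E'
from h import *
from workcell import env,grab_frame
o=[]
for i in range(10):
    f=grab_frame("wrist");m=cv2.inRange(cv2.cvtColor(f["color"],cv2.COLOR_RGB2HSV),(22,150,80),(35,255,255));m[230:]=0
    ys,xs=np.nonzero(m);o.append((xs.mean(),ys.mean(),len(xs)))
o=np.array(o);print(o.round(2).tolist())
if np.ptp(o[:,:2],axis=0).max()<0.8: print(env.job_done())
E
```

```text
[[315.88, 162.55, 1557.0], [316.0, 162.5, 1561.0], [315.91, 162.39, 1559.0], [315.81, 162.32, 1564.0], [315.96, 162.23, 1566.0], [315.95, 162.24, 1572.0], [315.81, 162.28, 1571.0], [315.88, 162.31, 1571.0], [315.83, 162.29, 1572.0], [315.81, 162.38, 1560.0]]
the job is handed in; nothing more can be done
None
```

The mallet is hanging by its eye on the empty peg, about 30 mm past the tip by my estimate, straight and still in the last camera views; the job was handed in at about 24 s, and no verdict was returned.

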